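Clear the finished plate of a bed-sliding printer

TASK

The batch on the printer is finished: unlock the bed by pressing the selector knob on the control pod down and turning it clockwise until it springs up at the released mark, then turn the black handwheel clockwise until the bed has come all the way forward, and put every printed bearing bracket from the bed into the grey tote. Then wind the bed all the way home again with the handwheel, and only after that lock it by pressing the selector down and turning it back until it springs up at the locked mark. Leave the small white jar and the white test cube where they stand.

Things in the scene. Friction and masses are not known exactly. Their poses are not given: they have to be found in the camera images.
- printer: the fixed white and grey printer; origin on the table under the middle of its frame; its -x side faces the robot. Base 280 x 240 x 30 mm, two uprights 45 x 35 mm at y = +-170 mm, x = 45 mm, 340 mm high, joined by a rail at heights 200 to 230 mm and a bar on top; print head under the rail down to 150 mm. With the bed home the brackets lie under or just in front of the rail.
- bed_top (a point): middle of the top face of the sliding print bed (dark plate 200 mm in x by 220 mm in y, top 60 mm above the table); it moves with the bed, and its axes are the printer's
- bed (a joint): how far the bed has come out of the frame along the printer's -x (m): 0 home, 0.13 fully forward; it is driven by the handwheel only
- handwheel_grip (a point): middle of the black fluted handwheel at the printer's front right corner (a round grip 60 mm across and 22 mm thick, vertical axis, 96 mm above the table; free space for fingertips down to 50 mm above the table). Its white mark lies at -x when the bed is home
- handwheel (a joint): turn of the handwheel (rad), growing clockwise seen from above: 0 bed home (stop), 3.2 bed fully forward (stop); it stays where it is left (0.35 N m of friction)
- pod: fixed grey control pod, 120 x 110 mm, 45 mm high, origin on the table under its middle, selector knob on top in the middle. A white dash at its -x side marks locked, a white dot at its +y side marks released
- selector_grip (a point): on the axis of the black selector knob, 85 mm above the table when the knob is up: the height for the middle between the finger pads. The knob is a disc 48 mm across (top 62 mm above the table) with a grip bar on it, 46 mm long, 15 mm wide, up to 92 mm above the table; the bar lies along this point's x axis (it turns with the knob) and the white pointer at its -x end
- selector (a joint): turn of the selector (rad), growing clockwise seen from above: 0 locked, 1.45 released, stops at both; it is latched at both ends and turns only while pressed down; let go midway it stays down, and can be turned on
- selector_press (a joint): how far the selector is pressed down (m): 0 up, 0.007 fully down (8 N); more than 0.0055 frees the turn; it springs up by itself at the two ends only
- tote: loose grey open tote, outside 220 mm (its x) x 170 mm (its y) x 60 mm high, walls and floor 4 mm; origin at the centre of its underside
- bracket0: white printed bearing bracket; origin at its middle, 17 mm above its underside. Foot 54 mm (x) x 26 mm (y) x 8 mm, on it a body 34 mm (x) x 26 mm (y) x 26 mm with a round black bore mark on both y faces; grip it across y. Some brackets may be absent
- bracket1: white printed bearing bracket; origin at its middle, 17 mm above its underside. Foot 54 mm (x) x 26 mm (y) x 8 mm, on it a body 34 mm (x) x 26 mm (y) x 26 mm with a round black bore mark on both y faces; grip it across y. Some brackets may be absent
- bracket2: white printed bearing bracket; origin at its middle, 17 mm above its underside. Foot 54 mm (x) x 26 mm (y) x 8 mm, on it a body 34 mm (x) x 26 mm (y) x 26 mm with a round black bore mark on both y faces; grip it across y. Some brackets may be absent
- bracket3: white printed bearing bracket; origin at its middle, 17 mm above its underside. Foot 54 mm (x) x 26 mm (y) x 8 mm, on it a body 34 mm (x) x 26 mm (y) x 26 mm with a round black bore mark on both y faces; grip it across y. Some brackets may be absent
- glue: bystander, not to be moved: small white jar, 32 mm across, 85 mm high; origin at the centre of its underside
- cube: bystander, not to be moved: white printed test cube, 30 mm, standing alone on the table; origin at the centre of its underside

How it is judged:
By the outcome, as a careful person would: the job done as asked, in the order asked, and still so for the second after the job is handed in, with the robot touching nothing.
Of bracket0, bracket1, bracket2, bracket3 only 2 to 4 are there at a start; the rules pass over those that are not, and their reading is None.
At some moment in a run one of bracket0, bracket1, bracket2, bracket3, tote may be knocked a few centimetres aside while the robot is not near it.
Once in a run the grip may slacken for a moment while it holds something.
It also fails if it takes over 210 s, if anything falls off the work surface, if the arm or the gripper's body presses on something with over 40 N, if the wrist force passes 120 N, or if a joint passes its speed limit or range.

ROBOT

A 6-joint arm with a two-finger parallel gripper is mounted at the origin on the work surface. World frame = base frame: x ahead of the robot, y to its left, z up, the work surface at z = 0. Lengths are in mm, angles in degrees, forces in N, time in s.
With the tool pointing down it reaches from about 275 to 1000 mm from the base axis. Payload 8.4 kg.
Tool frame: the origin (TCP) lies between the finger pads; the fingertips stand 14 mm ahead of it and the grasp point (between the pads) lies 5 mm behind it; z points along the fingers, y is the direction in which the jaws open and shut (so a half turn about z gives the same grasp; the last joint's range is limited). The gripper opens to 85 mm and grips with 20 to 120 N. Pads are 22 mm wide; open, the fingers measure 114 mm over their backs; the gripper's body (76 mm by 85 mm) begins 54 mm behind the grasp point. The pads swing forward as they close: fully open they stand 13 mm farther back than shut.
Start: joints at [69.763, 20.225, 93.587, -0, 66.188, -0.138], TCP at [214.779, 586.939, 222.481] pointing down, gripper open.
Joint ranges: [-150.9, 150.9], [-52.94, 120.26], [3.33, 152.33], [-74.26, 254.26], [0, 154.13], [-172.89, 172.89]. Speed limits (degrees/s): [127.2, 127.2, 159.86, 180, 180, 180].

INTERFACE

Orientations are given as [roll, pitch, yaw] about the fixed x, y, z axes, in that order (R = Rz(yaw) Ry(pitch) Rx(roll)).
In Python, from station import get_state, grab_frame, get_calibration, job_done gives the robot as it stands.
- The arm moves only by the tool servo_tool, never from a script. Its argument "series" is a list of rows, each an object of numbers: "fingers": the finger opening in cm, from 0 to 8.54; "dx", "dy", "dz": the shift along the tool's x, y, z in cm; "twist": the turn about the tool's z in rad. A call has 1 to 20 rows; each row shifts and turns the commanded pose from where the row before left it, along the tool's axes as they then stand; what a row does not reach is not made up. A row lasts 1/10 s, in which the tool goes at most 50 mm and 8.59 degrees, less where a joint would pass 70% of its speed; a pose out of reach is approached as far as the arm can. A call with a gripper value outside its range is refused whole. The fingers move at their own pace and stop on an object; the grip force is fixed at half the most. Time passes only in rows, so rows that do not move let the fingers close. It gives the time, the measured TCP pose, the force and the opening at its end, in the units of the state.
- get_state(): the state, without advancing time (a new reading comes with each control period).
- grab_frame(name): name is "scene" or "top" or "wrist"; returns the picture (480x640x3 uint8, blue, green, red); there is no depth.
- get_calibration(name): a dict with "fov_y" (degrees; the focal length in pixels is half the picture's height over the tangent of half this angle, whatever the lens; pixels are square), "cx", "cy" (the principal point, pixels), "extrinsics" (4x4, takes a point from camera to world coordinates); the wrist camera has in their place "T_tool_cam" (4x4, takes a point from camera to tool coordinates, whose origin is the TCP and whose axes are the flange's). Camera axes: x right, y down, z forward; pixel columns grow to the right and rows downward; lengths in mm; the calibration is good to about 2 mm. A picture is of the moment at which its call begins: read the wrist's pose just before it. get_calibration takes no time and is no camera call.
- job_done(): hands the job in, once; it reports no verdict.
The state is a dict: "clock": time; "qpos": joint angles; "joint_velocities": joint speeds; "joint_efforts": joint torques, N m; "eef_pos": TCP position; "tool_rot": TCP orientation; "contact_force": force on the tool from outside, world axes, zero at the start; "ft_torque": the same for the moment, N m; "grip_width": finger opening in mm.
Only numpy, scipy, OpenCV 4.12 (cv2) and the standard library are available. Lean on these libraries where they do the work, as an engineer would, in place of code of your own. Each camera call takes 0.05 s, during which the arm holds its last target.

## Working session

There is one attempt and no reset: what is moved stays moved. The work goes in short steps, Python scripts to look and compute and a tool call to move; the robot and the scene stay as the last step left them, time stands still between calls to the robot, and variables do not carry over. Pictures are saved under pics/ and viewed, and the job is handed in when it is done.

Besides the shell and the picture viewer there is one more tool, called after "Call:" as name(argument=value, ...) on one line, values as JSON. servo_tool: Moves the arm, as the interface text tells. Its arguments: {"type":"object","properties":{"series":{"type":"array","items":{"type":"object","properties":{"fingers":{"type":"number"},"dx":{"type":"number"},"dy":{"type":"number"},"dz":{"type":"number"},"twist":{"type":"number"}}}}},"required":["series"]}

```bash
mkdir -p pics; ls; python3 - <<'E'
from station import *
import cv2
s=get_state();print(s)
for n in("scene","top","wrist"):
    c=get_calibration(n);print(n,c)
    cv2.imwrite(f"pics/{n}0.png",grab_frame(n))
E
```

```text
pics
{'clock': 0.0, 'qpos': array([ 6.97634995e+01,  2.02634813e+01,  9.36288284e+01,  3.97271671e-04,
        6.61887562e+01, -1.38043290e-01]), 'joint_velocities': array([ 0.05635715,  0.00613098, -0.00868658,  0.05196523, -0.08546651,
       -0.01414796]), 'joint_efforts': array([ 3.53494454e-05, -6.05241323e+01, -3.42077458e+01,  2.54903989e-04,
        9.02288826e-03,  3.44624894e-06]), 'eef_pos': array([214.6046876 , 586.47681202, 221.75270461]), 'tool_rot': array([-1.79918935e+02, -5.58540485e-04,  1.59901382e+02]), 'contact_force': array([0.4269092 , 1.03902459, 0.40272876]), 'ft_torque': array([ 0.00067705,  0.08693159, -0.02096779]), 'grip_width': 85.38735127894752}
scene {'fov_y': 54.55665617158166, 'cx': 316.41657747473533, 'cy': 236.46335684266305, 'extrinsics': array([[-9.77456942e-01, -1.96832764e-01,  7.63857873e-02,
         5.11777327e+02],
       [-2.10901084e-01,  9.27255942e-01, -3.09381884e-01,
         3.27417554e+02],
       [-9.93268389e-03, -3.18517315e-01, -9.47865002e-01,
         1.10291130e+03],
       [ 0.00000000e+00,  0.00000000e+00,  0.00000000e+00,

[... 208 characters left out ...]
,
       [-9.99705829e-01, -6.32639344e-03,  2.34143641e-02,
        -4.34476678e+00],
       [-2.20651274e-02, -1.63549443e-01, -9.86288350e-01,
         9.20722807e+02],
       [ 0.00000000e+00,  0.00000000e+00,  0.00000000e+00,
         1.00000000e+00]])}
wrist {'fov_y': 65.53539396031316, 'cx': 323.96564186178455, 'cy': 240.4189267277529, 'T_tool_cam': array([[ 6.34464533e-04, -9.59438855e-01, -2.81916087e-01,
         7.12428892e+01],
       [ 9.99998714e-01,  1.93536275e-04,  1.59188324e-03,
         4.48153103e-01],
       [-1.47275365e-03, -2.81916735e-01,  9.59437745e-01,
        -1.50558891e+02],
       [ 0.00000000e+00,  0.00000000e+00,  0.00000000e+00,
         1.00000000e+00]])}
```

View pics/scene0.png

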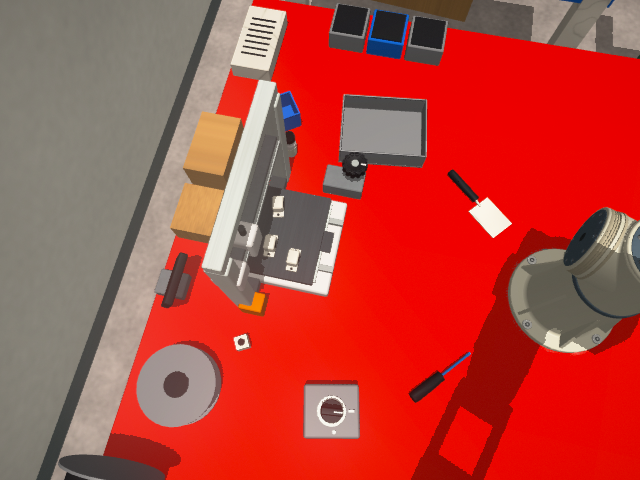

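View pics/top0.png

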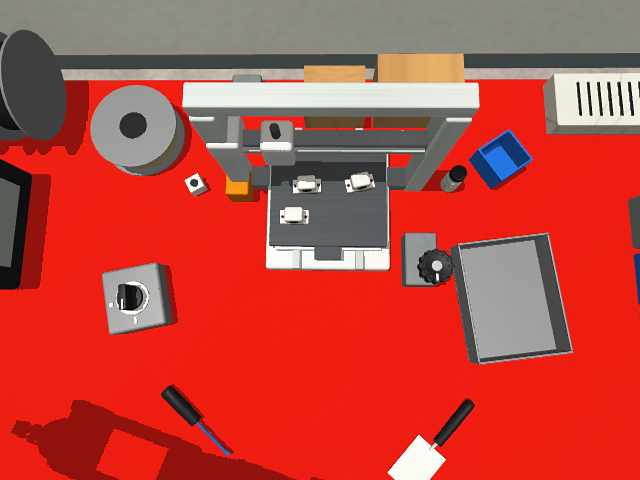

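View pics/wrist0.png

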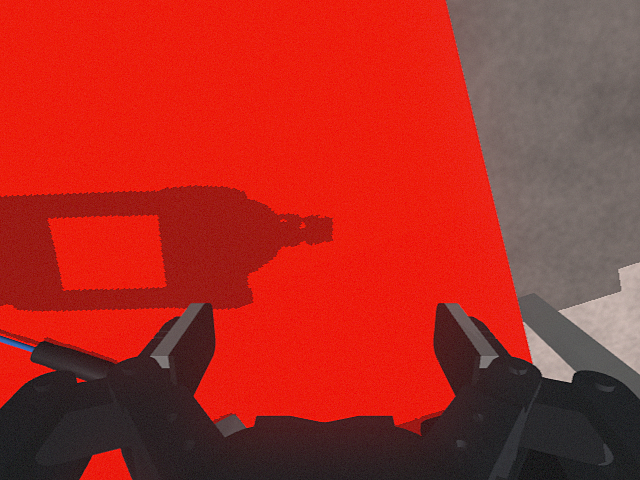

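```bash
cat > h.py <<'E'
import numpy as np, cv2, math
from station import *
from scipy.spatial.transform import Rotation as R
def cam(n,s=None):
    c=get_calibration(n); f=240/math.tan(math.radians(c['fov_y']/2))
    if n=='wrist':
        s=s or get_state()
        T=np.eye(4);T[:3,:3]=R.from_euler('xyz',s['tool_rot'],degrees=True).as_matrix();T[:3,3]=s['eef_pos']
        E=T@c['T_tool_cam']
    else: E=c['extrinsics']
    return f,c['cx'],c['cy'],E
def ray(C,p):
    f,cx,cy,E=C; d=E[:3,:3]@np.array([(p[0]-cx)/f,(p[1]-cy)/f,1]); return E[:3,3],d/np.linalg.norm(d)
def onz(C,p,z):
    o,d=ray(C,p); return o+d*(z-o[2])/d[2]
def tri(Cs,ps):
    A=np.zeros((3,3));b=np.zeros(3)
    for C,p in zip(Cs,ps):
        o,d=ray(C,p);M=np.eye(3)-np.outer(d,d);A+=M;b+=M@o
    x=np.linalg.solve(A,b); res=[np.linalg.norm(np.cross(x-ray(C,p)[0],ray(C,p)[1])) for C,p in zip(Cs,ps)]
    return x,res
def proj(C,X):
    f,cx,cy,E=C; q=E[:3,:3].T@(np.array(X)-E[:3,3]); return np.array([f*q[0]/q[2]+cx,f*q[1]/q[2]+cy])
def crop(img,x0,y0,x1,y1,k,name):
    cv2.imwrite(name,cv2.resize(img[y0:y1,x0:x1],None,fx=k,fy=k,interpolation=cv2.INTER_CUBIC))
def tool(s): return R.from_euler('xyz',s['tool_rot'],degrees=True).as_matrix()
E
python3 - <<'E'
from h import *
t=cv2.imread('pics/top0.png');s=cv2.imread('pics/scene0.png')
a=lambda im,x,y,w,h,k:cv2.resize(im[y:y+h,x:x+w],None,fx=k,fy=k,interpolation=cv2.INTER_CUBIC)
cv2.imwrite('pics/c1.png',np.hstack([a(t,95,255,100,100,4),a(t,380,215,100,100,4)]))
cv2.imwrite('pics/c2.png',np.hstack([a(s,290,370,100,100,4),a(s,300,120,100,100,4)]))
cv2.imwrite('pics/c3.png',a(t,250,120,160,160,4)[:600])
E
```

```text
(no output)
```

View pics/c1.png

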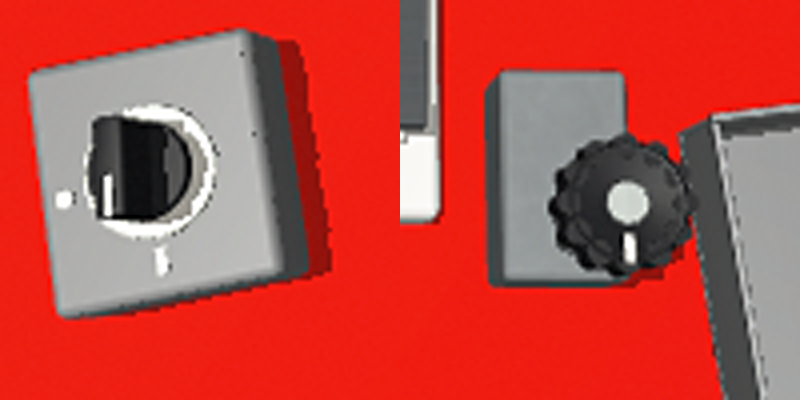

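View pics/c2.png

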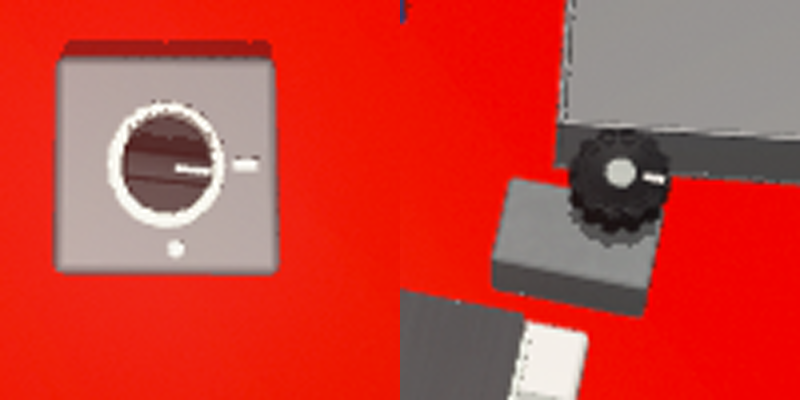

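View pics/c3.png

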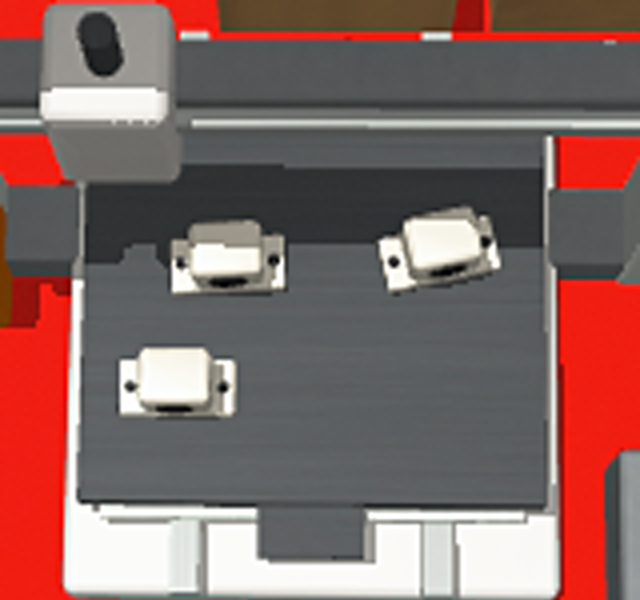

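```bash
python3 - <<'E'
from h import *
T=cam('top');S=cam('scene')
hw=tri([T,S],[(437,265.5),(355,163.2)]);print('hw cap',hw)
print('mark',tri([T,S],[(380+230/4,215+246/4),(300+253/4,120+178/4)]))
for C,o,pts in((T,(95,255),[(30,72),(243,30),(283,275),(62,318)]),(S,(290,370),[(57,60),(275,57),(278,272),(55,272)])):
    P=[onz(C,(o[0]+x/4,o[1]+y/4),45)for x,y in pts];print('pod',np.round(P,1).tolist(),np.mean(P,0).round(1))
# dot and dash
for C,o,pts in((T,(95,255),[(65,200),(161,260)]),(S,(290,370),[(176,249),(245,165)])):
    print('dot dash',[onz(C,(o[0]+x/4,o[1]+y/4),45).round(1).tolist() for x,y in pts])
# ring in scene
print('ring', onz(S,(290+165/4,370+165/4),50), onz(T,(95+151/4,255+172/4),50))
# pointer ends at z=92
print('ptr T',[onz(T,(95+x/4,255+y/4),92).round(1).tolist() for x,y in[(107,178),(107,213)]])
print('ptr S',[onz(S,(290+x/4,370+y/4),92).round(1).tolist() for x,y in[(175,168),(212,171)]])
# bed edge front corners z=60 
print('bed T',[onz(T,(250+x/4,120+y/4),60).round(1).tolist() for x,y in[(78,500),(548,508),(548,200),(78,200)]])
E
```

```text
hw cap (array([ 542.07720995, -199.52087471,  102.25826332]), [np.float64(1.0212224783660362), np.float64(1.0212224783660195)])
mark (array([ 522.38041341, -199.25166215,  104.13161239]), [np.float64(1.2689950124591092), np.float64(1.2689950124590756)])
pod [[530.6, 418.5, 45.0], [551.4, 317.9, 45.0], [437.0, 291.6, 45.0], [416.3, 393.7, 45.0]] [483.8 355.4  45. ]
pod [[551.2, 319.4, 45.0], [436.2, 293.0, 45.0], [415.1, 398.1, 45.0], [529.1, 422.8, 45.0]] [482.9 358.3  45. ]
dot dash [[470.6, 396.8, 45.0], [443.3, 349.3, 45.0]]
dot dash [[469.4, 398.5, 45.0], [441.8, 350.3, 45.0]]
ring [483.49146475 359.09105026  50.        ] [483.76714193 354.97676842  50.        ]
ptr T [[479.2, 357.2, 92.0], [463.8, 356.0, 92.0]]
ptr S [[479.4, 358.2, 92.0], [460.7, 355.6, 92.0]]
bed T [[584.1, 100.2, 60.0], [581.8, -118.7, 60.0], [730.6, -121.0, 60.0], [730.0, 104.0, 60.0]]
```

Call:
servo_tool(series=[{"dx": -3.31, "dy": -1.24, "dz": 0.2, "fingers": 8.5}, {"dx": -3.31, "dy": -1.24, "dz": 0.2}, {"dx": -3.31, "dy": -1.24, "dz": 0.2}, {"dx": -3.31, "dy": -1.24, "dz": 0.2}, {"dx": -3.31, "dy": -1.24, "dz": 0.2}, {"dx": -3.31, "dy": -1.24, "dz": 0.2}, {"dx": -3.31, "dy": -1.24, "dz": 0.2}, {"dx": -3.31, "dy": -1.24, "dz": 0.2}, {"dx": -3.31, "dy": -1.24, "dz": 0.2}, {"dx": -3.31, "dy": -1.24, "dz": 0.2}, {"twist": -0.11}, {"twist": -0.11}, {"twist": -0.11}, {"twist": -0.11}, {}, {}])

```text
invalid input at $.series[0]: expected keys fingers, dx, dy, dz, twist
```

```bash
python3 - <<'E'
from h import *
s=get_state();print(s['clock'],s['qpos'].round(1),s['eef_pos'],s['tool_rot'],s['contact_force'])
im=grab_frame('wrist');cv2.imwrite('pics/w1.png',im)
E
```

```text
0.15 [69.8 20.3 93.6 -0.  66.2 -0.1] [214.66294404 586.58432412 221.92364068] [-1.79937870e+02  1.83074919e-03  1.59899421e+02] [-0.03112839 -0.01772829 -0.35219546]
```

View pics/w1.png

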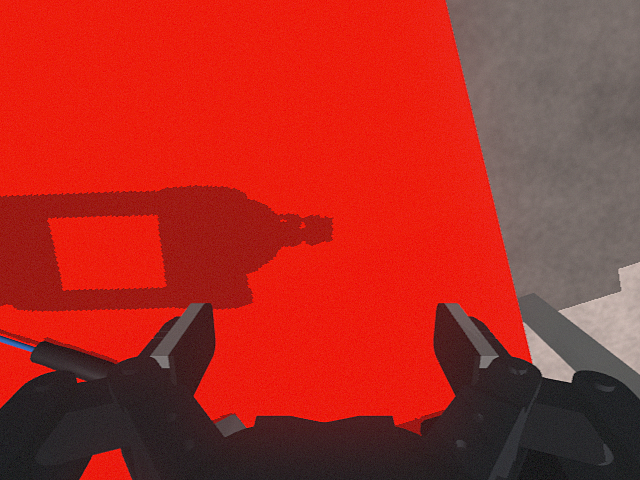

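All keys are needed in every row.

Call:
servo_tool(series=[{"dx": -3.31, "dy": -1.24, "dz": 0.2, "fingers": 8.5, "twist": 0}, {"dx": -3.31, "dy": -1.24, "dz": 0.2, "fingers": 8.5, "twist": 0}, {"dx": -3.31, "dy": -1.24, "dz": 0.2, "fingers": 8.5, "twist": 0}, {"dx": -3.31, "dy": -1.24, "dz": 0.2, "fingers": 8.5, "twist": 0}, {"dx": -3.31, "dy": -1.24, "dz": 0.2, "fingers": 8.5, "twist": 0}, {"dx": -3.31, "dy": -1.24, "dz": 0.2, "fingers": 8.5, "twist": 0}, {"dx": -3.31, "dy": -1.24, "dz": 0.2, "fingers": 8.5, "twist": 0}, {"dx": -3.31, "dy": -1.24, "dz": 0.2, "fingers": 8.5, "twist": 0}, {"dx": -3.31, "dy": -1.24, "dz": 0.2, "fingers": 8.5, "twist": 0}, {"dx": -3.31, "dy": -1.24, "dz": 0.2, "fingers": 8.5, "twist": 0}, {"dx": 0, "dy": 0, "dz": 0, "fingers": 8.5, "twist": -0.11}, {"dx": 0, "dy": 0, "dz": 0, "fingers": 8.5, "twist": -0.11}, {"dx": 0, "dy": 0, "dz": 0, "fingers": 8.5, "twist": -0.11}, {"dx": 0, "dy": 0, "dz": 0, "fingers": 8.5, "twist": -0.11}, {"dx": 0, "dy": 0, "dz": 0, "fingers": 8.5, "twist": 0}, {"dx": 0, "dy": 0, "dz": 0, "fingers": 8.5, "twist": 0}])

```text
clock: 1.8
eef_pos: [482.9, 356.7, 202.4]
tool_rot: [-180.0, -0.0, -175.1]
contact_force: [1.1, -0.4, -1.2]
grip_width: 85.2
```

```bash
python3 - <<'E'
from h import *
s=get_state();print(s['clock'],s['qpos'].round(1),s['eef_pos'],s['tool_rot'],s['contact_force'])
im=grab_frame('wrist');cv2.imwrite('pics/w2.png',im)
E
```

```text
1.8 [ 36.3  19.2  97.8   0.   63.  -58.6] [482.93616776 356.70816186 202.38913087] [-1.79994306e+02 -1.03892720e-02 -1.75071472e+02] [ 1.09406065 -0.35015848 -1.2437399 ]
```

View pics/w2.png

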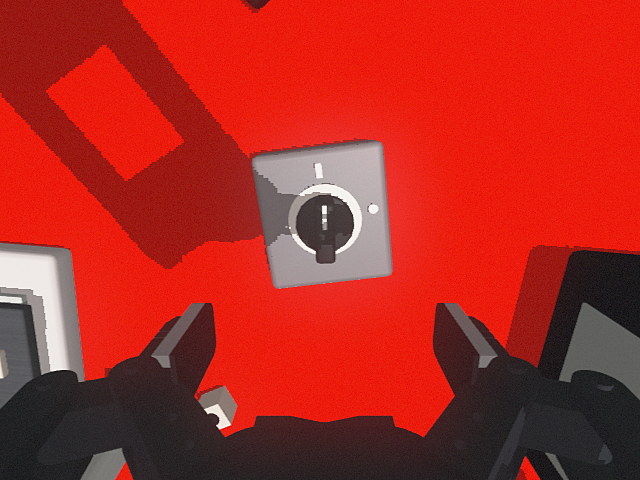

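```bash
python3 - <<'E'
from h import *
im=cv2.imread('pics/w2.png');C=cam('wrist')
crop(im,240,130,400,290,4,'pics/w2c.png')
hsv=cv2.cvtColor(im,cv2.COLOR_BGR2HSV);m=((hsv[...,2]<70)).astype(np.uint8);m[:130]=0;m[290:]=0;m[:,:288]=0;m[:,370:]=0
n,l,st,ce=cv2.connectedComponentsWithStats(m);print(st[1:],ce[1:])
print('ring ctr z45',onz(C,(325,219),47))
p=[onz(C,q,92) for q in((324,205),(324,228))];print(p)
for z in(45,62,92):print(proj(C,(483.3,357,z)))
E
```

```text
[[ 296  195   58   66 1384]
 [ 339  204    1    1    1]
 [ 341  205    1    2    2]
 [ 334  207    2    2    2]
 [ 337  206    2    2    2]
 [ 340  209    1    1    1]
 [ 342  208    1    1    1]
 [ 344  208    1    1    1]
 [ 327  211    1    1    1]
 [ 340  211    3    5    6]
 [ 338  213    1    2    2]
 [ 345  215    1    1    1]
 [ 348  215    1    1    1]
 [ 346  217    1    1    1]
 [ 342  219    1    1    1]
 [ 344  219    1    1    1]
 [ 344  221    1    1    1]
 [ 342  222    1    1    1]
 [ 342  223    3    4    4]
 [ 349  224    1    1    1]
 [ 348  226    1    2    2]
 [ 345  229    5    5    9]
 [ 342  232    1    1    1]
 [ 343  234    4    2    6]
 [ 349  236    2    2    2]
 [ 345  239    4    5    5]
 [ 339  247    1    1    1]
 [ 316  255    2    4    5]
 [ 317  260    2    2    3]
 [ 322  262    2    1    2]
 [ 328  262    1    1    1]
 [ 331  262    1    1    1]] [[317.92052023 223.01156069]
 [339.         204.        ]
 [341.         205.5       ]
 [334.5        207.5       ]
 [337.5        206.5       ]
 [340.         209.        ]
 [342.         208.        ]

[... 266 characters left out ...]
.         221.        ]
 [342.         222.        ]
 [343.25       224.5       ]
 [349.         224.        ]
 [348.         226.5       ]
 [347.44444444 231.33333333]
 [342.         232.        ]
 [344.5        234.33333333]
 [349.5        236.5       ]
 [346.2        241.        ]
 [339.         247.        ]
 [316.4        256.4       ]
 [317.33333333 260.66666667]
 [322.5        262.        ]
 [328.         262.        ]
 [331.         262.        ]]
ring ctr z45 [483.02682813 358.31652777  47.        ]
[array([462.50774628, 355.59277554,  92.        ]), array([479.2967657 , 357.05589355,  92.        ])]
[323.41155614 218.64528557]
[323.42224032 223.44225985]
[323.44423686 233.31825155]
```

View pics/w2c.png

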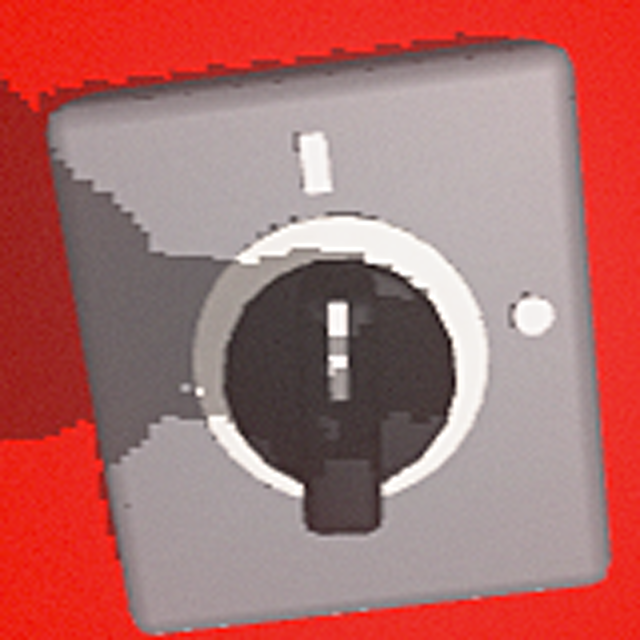

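Call:
servo_tool(series=[{"dx": 0, "dy": 0.1, "dz": 2, "fingers": 4.5, "twist": 0}, {"dx": 0, "dy": 0, "dz": 2, "fingers": 4.5, "twist": 0}, {"dx": 0, "dy": 0, "dz": 2, "fingers": 4.5, "twist": 0}, {"dx": 0, "dy": 0, "dz": 2, "fingers": 4.5, "twist": 0}, {"dx": 0, "dy": 0, "dz": 2, "fingers": 4.5, "twist": 0}, {"dx": 0, "dy": 0, "dz": 1, "fingers": 4.5, "twist": 0}, {"dx": 0, "dy": 0, "dz": 1, "fingers": 4.5, "twist": 0}, {"dx": 0, "dy": 0, "dz": 0.2, "fingers": 4.5, "twist": 0}, {"dx": 0, "dy": 0, "dz": 0, "fingers": 4.5, "twist": 0}, {"dx": 0, "dy": 0, "dz": 0, "fingers": 4.5, "twist": 0}])

```text
clock: 2.85
eef_pos: [483.4, 358.1, 81.3]
tool_rot: [180.0, 0.1, -174.9]
contact_force: [0.2, 0.7, 0.7]
grip_width: 44.9
```

```bash
python3 - <<'E'
from h import *
s=get_state();print(s['clock'],s['eef_pos'],s['tool_rot'],s['contact_force'],s['grip_width'])
im=grab_frame('wrist');cv2.imwrite('pics/w3.png',im)
E
```

```text
2.85 [483.39925744 358.09102019  81.25250026] [ 1.79963746e+02  5.93995511e-02 -1.74902944e+02] [0.19945992 0.74196639 0.6532536 ] 44.92075974219783
```

View pics/w3.png

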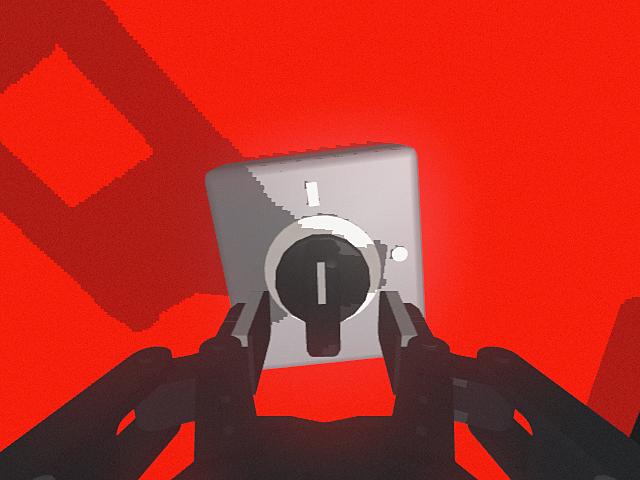

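Call:
servo_tool(series=[{"dx": 0, "dy": 0, "dz": 0, "fingers": 0.8, "twist": 0}, {"dx": 0, "dy": 0, "dz": 0, "fingers": 0.8, "twist": 0}, {"dx": 0, "dy": 0, "dz": 0, "fingers": 0.8, "twist": 0}, {"dx": 0, "dy": 0, "dz": 0, "fingers": 0.8, "twist": 0}, {"dx": 0, "dy": 0, "dz": 0, "fingers": 0.8, "twist": 0}, {"dx": 0, "dy": 0, "dz": 0, "fingers": 0.8, "twist": 0}])

```text
clock: 3.5
eef_pos: [483.0, 357.5, 80.6]
tool_rot: [-180.0, 0.0, -174.9]
contact_force: [1.0, -3.2, 2.3]
grip_width: 11.3
```

Call:
servo_tool(series=[{"dx": 0, "dy": 0, "dz": 0, "fingers": 0.8, "twist": 0}, {"dx": 0, "dy": 0, "dz": 0, "fingers": 0.8, "twist": 0}])

```text
clock: 3.7
eef_pos: [483.0, 357.6, 80.5]
tool_rot: [-180.0, 0.0, -174.9]
contact_force: [1.8, -3.0, 2.8]
grip_width: 11.5
```

```bash
python3 - <<'E'
from h import *
s=get_state();print(s['clock'],s['eef_pos'],s['tool_rot'],s['contact_force'],s['ft_torque'],s['grip_width'])
im=grab_frame('wrist');cv2.imwrite('pics/w4.png',im)
E
```

```text
3.7 [483.0211588  357.61421702  80.49188845] [-1.79988275e+02  6.50701552e-03 -1.74886927e+02] [ 1.83697308 -3.01013502  2.83748011] [-0.76413661 -0.20325519 -0.0201243 ] 11.525921087006546
```

View pics/w4.png

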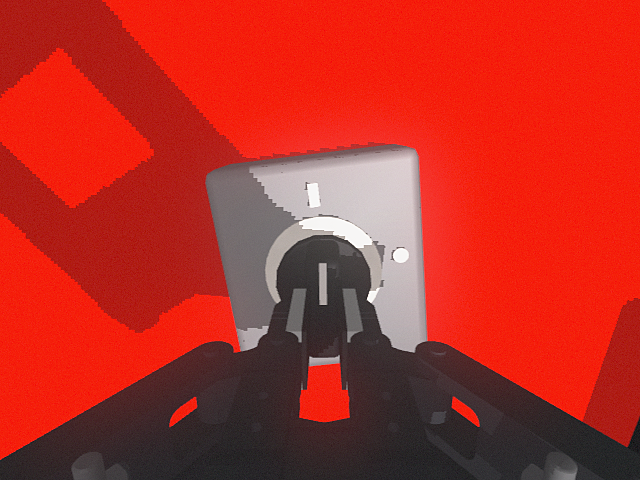

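Call:
servo_tool(series=[{"dx": 0, "dy": 0, "dz": 0.2, "fingers": 0.8, "twist": 0}, {"dx": 0, "dy": 0, "dz": 0.2, "fingers": 0.8, "twist": 0}, {"dx": 0, "dy": 0, "dz": 0.2, "fingers": 0.8, "twist": 0}, {"dx": 0, "dy": 0, "dz": 0.15, "fingers": 0.8, "twist": 0}, {"dx": 0, "dy": 0, "dz": 0, "fingers": 0.8, "twist": 0}, {"dx": 0, "dy": 0, "dz": 0, "fingers": 0.8, "twist": 0}])

```text
clock: 4.35
eef_pos: [483.3, 357.8, 74.0]
tool_rot: [180.0, 0.0, -174.9]
contact_force: [-1.1, -6.0, 15.2]
grip_width: 11.6
```

Call:
servo_tool(series=[{"dx": 0, "dy": 0, "dz": 0.1, "fingers": 0.8, "twist": 0}, {"dx": 0, "dy": 0, "dz": 0, "fingers": 0.8, "twist": 0.1}, {"dx": 0, "dy": 0, "dz": 0, "fingers": 0.8, "twist": 0.1}, {"dx": 0, "dy": 0, "dz": 0, "fingers": 0.8, "twist": 0.1}, {"dx": 0, "dy": 0, "dz": 0, "fingers": 0.8, "twist": 0.1}, {"dx": 0, "dy": 0, "dz": 0, "fingers": 0.8, "twist": 0}])

```text
clock: 4.95
eef_pos: [483.5, 358.1, 73.8]
tool_rot: [179.9, 0.0, 162.0]
contact_force: [-2.2, -6.8, 22.5]
grip_width: 11.8
```

```bash
python3 - <<'E'
from h import *
s=get_state();print(s['clock'],s['eef_pos'],s['tool_rot'],s['contact_force'],s['ft_torque'],s['grip_width'])
im=grab_frame('wrist');cv2.imwrite('pics/w5.png',im)
E
```

```text
4.95 [483.46192022 358.14900501  73.81956709] [1.79930328e+02 4.98262489e-02 1.61994844e+02] [-2.16683013 -6.82118084 22.54050313] [-1.26778269  0.54894013 -0.05974644] 11.765496636758266
```

View pics/w5.png

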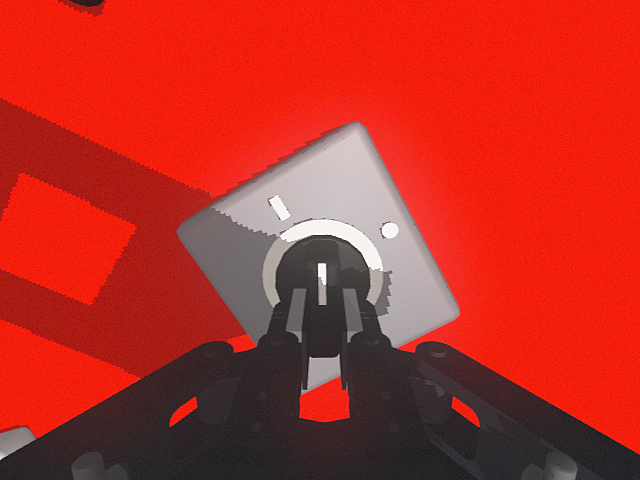

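The knob turns with the gripper (pointer still between the pads at (322,285), dash now off to the left). Continue to 1.45 rad.

Call:
servo_tool(series=[{"dx": 0, "dy": 0, "dz": 0, "fingers": 0.8, "twist": 0.1}, {"dx": 0, "dy": 0, "dz": 0, "fingers": 0.8, "twist": 0.1}, {"dx": 0, "dy": 0, "dz": 0, "fingers": 0.8, "twist": 0.1}, {"dx": 0, "dy": 0, "dz": 0, "fingers": 0.8, "twist": 0.1}, {"dx": 0, "dy": 0, "dz": 0, "fingers": 0.8, "twist": 0.1}, {"dx": 0, "dy": 0, "dz": 0, "fingers": 0.8, "twist": 0.1}, {"dx": 0, "dy": 0, "dz": 0, "fingers": 0.8, "twist": 0.1}, {"dx": 0, "dy": 0, "dz": 0, "fingers": 0.8, "twist": 0.1}, {"dx": 0, "dy": 0, "dz": 0, "fingers": 0.8, "twist": 0.1}, {"dx": 0, "dy": 0, "dz": 0, "fingers": 0.8, "twist": 0.1}, {"dx": 0, "dy": 0, "dz": 0, "fingers": 0.8, "twist": 0.06}, {"dx": 0, "dy": 0, "dz": 0, "fingers": 0.8, "twist": 0}, {"dx": 0, "dy": 0, "dz": 0, "fingers": 0.8, "twist": 0}])

```text
clock: 6.3
eef_pos: [483.8, 358.5, 73.9]
tool_rot: [179.9, -0.0, 101.5]
contact_force: [-2.3, -6.5, 22.1]
grip_width: 11.5
```

```bash
python3 - <<'E'
from h import *
s=get_state();print(s['clock'],s['eef_pos'],s['tool_rot'],s['contact_force'],s['ft_torque'],s['grip_width'])
im=grab_frame('wrist');cv2.imwrite('pics/w6.png',im)
E
```

```text
6.3 [483.80927035 358.46750732  73.85996162] [ 1.79863569e+02 -3.99230403e-02  1.01548502e+02] [-2.32213455 -6.53780992 22.09737819] [-0.99416077  0.35816042  0.79350526] 11.51388291766249
```

View pics/w6.png

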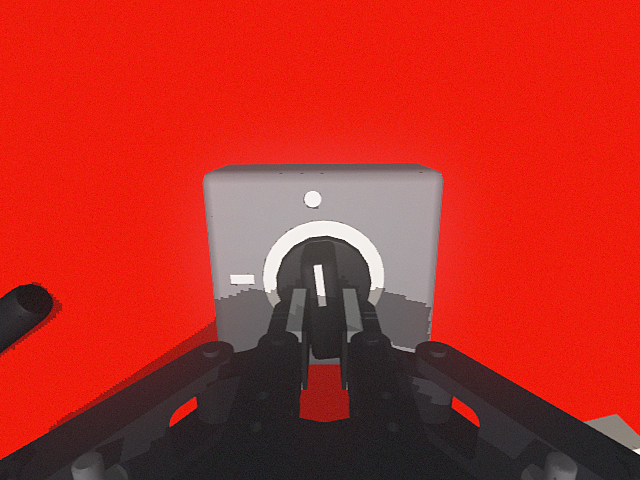

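Call:
servo_tool(series=[{"dx": 0, "dy": 0, "dz": 0, "fingers": 0.8, "twist": 0.04}, {"dx": 0, "dy": 0, "dz": 0, "fingers": 0.8, "twist": 0.04}, {"dx": 0, "dy": 0, "dz": -0.2, "fingers": 0.8, "twist": 0}, {"dx": 0, "dy": 0, "dz": -0.2, "fingers": 0.8, "twist": 0}, {"dx": 0, "dy": 0, "dz": -0.2, "fingers": 0.8, "twist": 0}, {"dx": 0, "dy": 0, "dz": -0.15, "fingers": 0.8, "twist": 0}, {"dx": 0, "dy": 0, "dz": 0, "fingers": 0.8, "twist": 0}])

```text
clock: 7.05
eef_pos: [483.4, 358.4, 79.8]
tool_rot: [179.9, -0.1, 96.9]
contact_force: [1.8, 1.5, 2.8]
grip_width: 12.2
```

```bash
python3 - <<'E'
from h import *
s=get_state();print(s['clock'],s['eef_pos'],s['tool_rot'],s['contact_force'],s['ft_torque'],s['grip_width'])
E
```

```text
7.05 [483.41165115 358.41992044  79.79774409] [ 1.79923255e+02 -5.74721499e-02  9.68977764e+01] [1.82287003 1.48422004 2.83287988] [ 0.00309237 -0.48058256  0.4686297 ] 12.154135220384573
```

Call:
servo_tool(series=[{"dx": 0, "dy": 0, "dz": 0, "fingers": 4.5, "twist": 0}, {"dx": 0, "dy": 0, "dz": 0, "fingers": 4.5, "twist": 0}, {"dx": 0, "dy": 0, "dz": 0, "fingers": 4.5, "twist": 0}, {"dx": 0, "dy": 0, "dz": 0, "fingers": 4.5, "twist": 0}])

```text
clock: 7.45
eef_pos: [482.5, 357.5, 79.0]
tool_rot: [-179.9, 0.0, 96.9]
contact_force: [-0.1, 0.8, 0.3]
grip_width: 45.2
```

```bash
python3 - <<'E'
from h import *
s=get_state();print(s['clock'],s['eef_pos'],s['tool_rot'],s['contact_force'],s['ft_torque'],s['grip_width'])
im=grab_frame('wrist');cv2.imwrite('pics/w7.png',im)
E
```

```text
7.45 [482.49332257 357.53277034  79.02557872] [-1.79942800e+02  1.89675822e-02  9.68612303e+01] [-0.08614629  0.80860405  0.27296345] [-0.00501728  0.0287208   0.01992532] 45.187583418264964
```

View pics/w7.png

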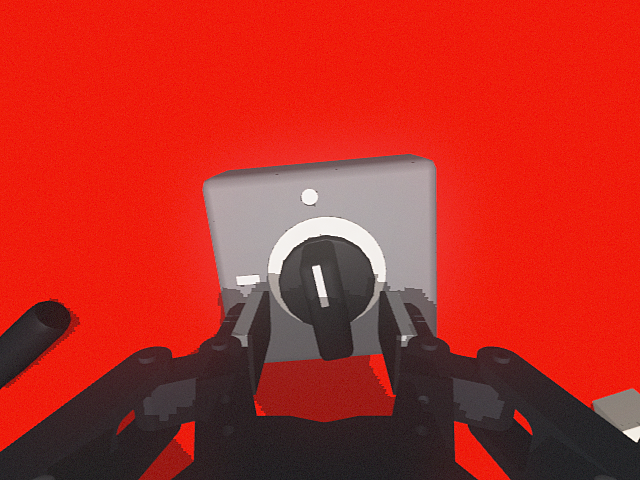

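Call:
servo_tool(series=[{"dx": 0, "dy": 0, "dz": -2, "fingers": 8.5, "twist": 0}, {"dx": 0, "dy": 0, "dz": -3, "fingers": 8.5, "twist": 0}, {"dx": 0, "dy": 0, "dz": -3, "fingers": 8.5, "twist": 0}, {"dx": 0, "dy": 0, "dz": -4, "fingers": 8.5, "twist": 0}, {"dx": 0, "dy": 0, "dz": 0, "fingers": 8.5, "twist": 0}, {"dx": 0, "dy": 0, "dz": 0, "fingers": 8.5, "twist": 0}])

```text
clock: 8.1
eef_pos: [483.3, 358.0, 200.4]
tool_rot: [179.9, -0.1, 96.9]
contact_force: [0.3, -0.7, 0.2]
grip_width: 85.1
```

```bash
python3 - <<'E'
from h import *
s=get_state();print(s['clock'],s['qpos'],s['eef_pos'],s['tool_rot'],s['contact_force'],s['ft_torque'],s['grip_width'])
im=grab_frame('wrist');cv2.imwrite('pics/w8.png',im)
crop(im,240,130,400,290,4,'pics/w8c.png')
E
```

```text
8.1 [3.63872161e+01 1.93275139e+01 9.79081007e+01 5.08152036e-03
 6.26537597e+01 2.95143919e+01] [483.25800891 358.01981626 200.35278572] [ 1.79905956e+02 -5.84307017e-02  9.68705423e+01] [ 0.33303297 -0.72448241  0.23686839] [ 0.02812882  0.0421491  -0.04443908] 85.13791467304253
```

View pics/w8c.png

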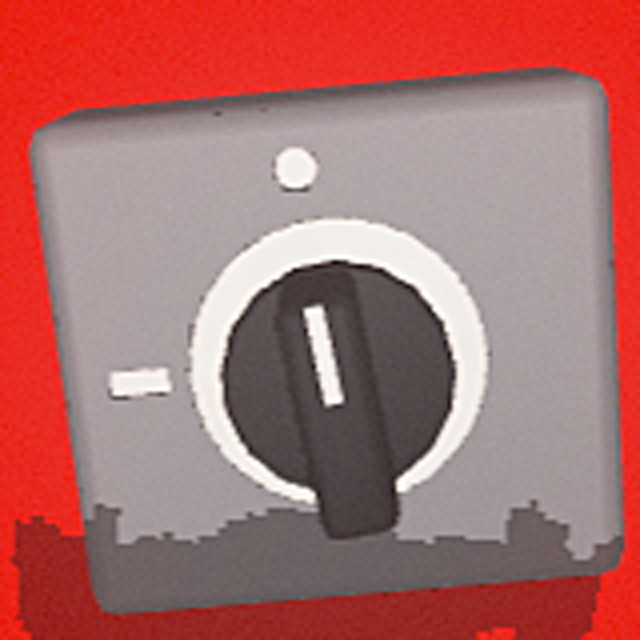

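```bash
python3 - <<'E'
from h import *
C=cam('wrist')
f=lambda x,y,z:onz(C,(240+x/4,130+y/4),z)
for z in(85,92):
    a,b=f(316,306,z),f(335,405,z);d=a-b;print(z,a,b,math.degrees(math.atan2(d[1],d[0])),np.linalg.norm(d))
# length of bar: pointer earlier
im=grab_frame('top');cv2.imwrite('pics/top1.png',im);im2=grab_frame('scene');cv2.imwrite('pics/scene1.png',im2)
a=lambda im,x,y,w,h,k:cv2.resize(im[y:y+h,x:x+w],None,fx=k,fy=k,interpolation=cv2.INTER_CUBIC)
cv2.imwrite('pics/c4.png',np.hstack([a(im,95,255,100,100,4),a(im2,290,370,100,100,4)]))
E
```

```text
85 [477.40157987 376.95322008  85.        ] [483.01453228 359.04849157  85.        ] 107.40568363306949 18.76391584922971
92 [477.33705698 378.33627043  92.        ] [482.80154609 360.90512421  92.        ] 107.4056836330696 18.267607942027777
```

View pics/c4.png

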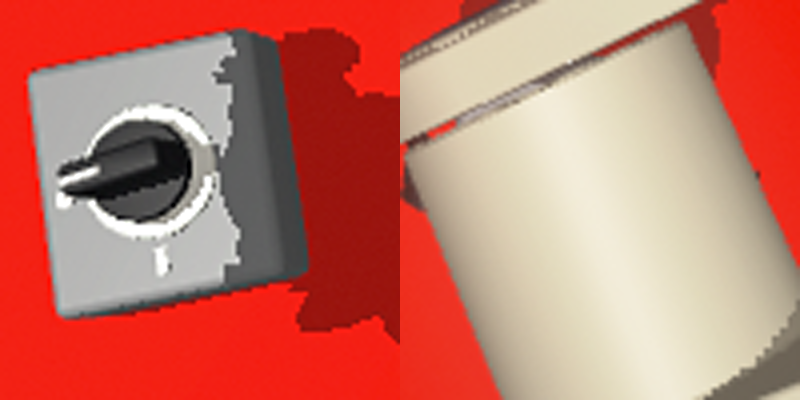

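```bash
python3 - <<'E'
from h import *
C=cam('wrist');T=cam('top')
im=cv2.imread('pics/top1.png');crop(im,100,280,150,320,12,'pics/c5.png')
print(tri([T,C],[(110.5,301.5),(319,206.5)]),tri([T,C],[(119.5,297.5),(323.75,231.25)]))
E
```

```text
(array([476.14702809, 377.79328205,  90.44544619]), [np.float64(0.5726245438712108), np.float64(0.572624543871223)]) (array([482.40323261, 361.00670707,  93.11993284]), [np.float64(0.2851704257954521), np.float64(0.28517042579526003)])
```

View pics/c5.png

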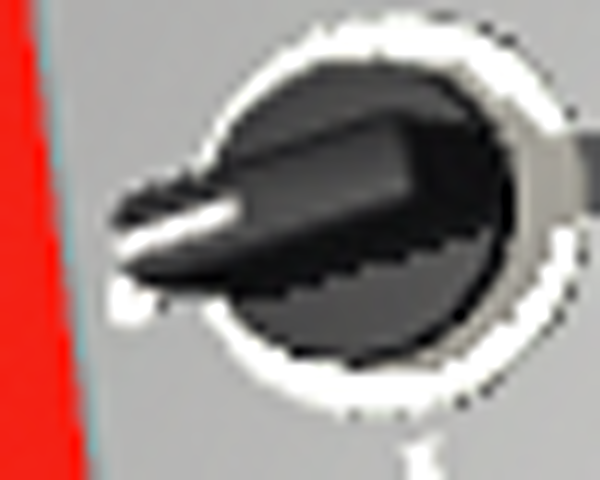

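Call:
servo_tool(series=[{"dx": -4, "dy": -0.06, "dz": 0, "fingers": 8.5, "twist": 0}, {"dx": -4, "dy": -0.06, "dz": 0, "fingers": 8.5, "twist": 0}, {"dx": -4, "dy": -0.06, "dz": 0, "fingers": 8.5, "twist": 0}, {"dx": -4, "dy": -0.06, "dz": 0, "fingers": 8.5, "twist": 0}, {"dx": -4, "dy": -0.06, "dz": 0, "fingers": 8.5, "twist": 0}, {"dx": -4, "dy": -0.06, "dz": 0, "fingers": 8.5, "twist": 0}, {"dx": -4, "dy": -0.06, "dz": 0, "fingers": 8.5, "twist": 0}, {"dx": -4, "dy": -0.06, "dz": 0, "fingers": 8.5, "twist": 0}, {"dx": -4, "dy": -0.06, "dz": 0, "fingers": 8.5, "twist": 0}, {"dx": -4, "dy": -0.06, "dz": 0, "fingers": 8.5, "twist": 0}, {"dx": -4, "dy": -0.06, "dz": 0, "fingers": 8.5, "twist": 0}, {"dx": -4, "dy": -0.06, "dz": 0, "fingers": 8.5, "twist": 0}, {"dx": -4, "dy": -0.06, "dz": 0, "fingers": 8.5, "twist": 0}, {"dx": -4, "dy": -0.06, "dz": 0, "fingers": 8.5, "twist": 0}])

```text
clock: 9.65
eef_pos: [540.9, -200.7, 198.1]
tool_rot: [-179.9, -0.1, 96.9]
contact_force: [0.2, -0.7, 0.5]
grip_width: 84.8
```

Call:
servo_tool(series=[{"dx": 0, "dy": 0, "dz": 0, "fingers": 8.5, "twist": -0.13}, {"dx": 0, "dy": 0, "dz": 0, "fingers": 8.5, "twist": -0.13}, {"dx": 0, "dy": 0, "dz": 0, "fingers": 8.5, "twist": -0.13}, {"dx": 0, "dy": 0, "dz": 0, "fingers": 8.5, "twist": -0.13}, {"dx": 0, "dy": 0, "dz": 0, "fingers": 8.5, "twist": -0.13}, {"dx": 0, "dy": 0, "dz": 0, "fingers": 8.5, "twist": -0.13}, {"dx": 0, "dy": 0, "dz": 0, "fingers": 8.5, "twist": -0.13}, {"dx": 0, "dy": 0, "dz": 0, "fingers": 8.5, "twist": -0.13}, {"dx": 0, "dy": 0, "dz": 0, "fingers": 8.5, "twist": -0.13}, {"dx": 0, "dy": 0, "dz": 0, "fingers": 8.5, "twist": 0}, {"dx": 0, "dy": 0, "dz": 0, "fingers": 8.5, "twist": 0}])

```text
clock: 10.75
eef_pos: [541.2, -199.1, 198.5]
tool_rot: [180.0, -0.1, 163.7]
contact_force: [0.2, -0.4, 0.2]
grip_width: 85.2
```

```bash
python3 - <<'E'
from h import *
s=get_state();print(s['clock'],s['qpos'].round(1),s['eef_pos'],s['tool_rot'],s['contact_force'])
im=grab_frame('wrist');cv2.imwrite('pics/w9.png',im);C=cam('wrist',s)
for z in(96,107):print(proj(C,(542,-199.5,z)))
im=grab_frame('scene');cv2.imwrite('pics/scene2.png',im)
E
```

```text
10.75 [-20.3  17.4 100.9  -0.   61.8 -94. ] [ 541.17172343 -199.06776947  198.54958014] [ 1.79994292e+02 -9.29583918e-02  1.63693115e+02] [ 0.24213135 -0.38653076  0.20173331]
[322.51115886 237.56107301]
[322.47753151 241.99438186]
```

View pics/w9.png

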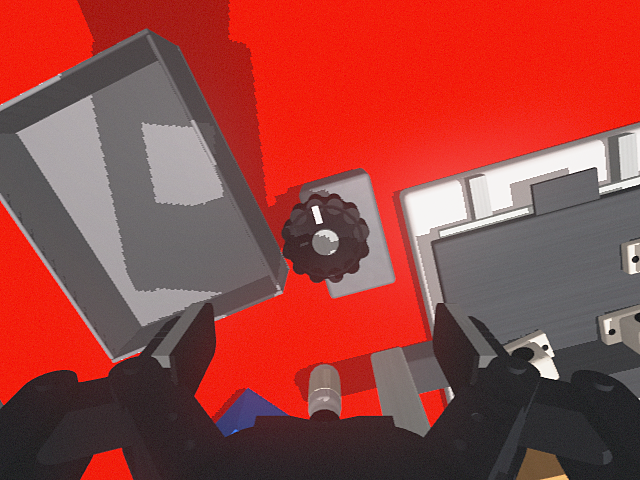

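View pics/scene2.png

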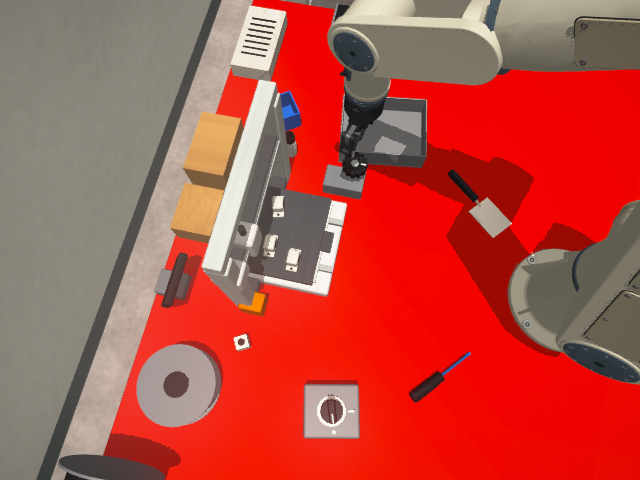

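Call:
servo_tool(series=[{"dx": -0.08, "dy": 0.12, "dz": 2, "fingers": 8.5, "twist": 0}, {"dx": 0, "dy": 0, "dz": 2, "fingers": 8.5, "twist": 0}, {"dx": 0, "dy": 0, "dz": 2, "fingers": 8.5, "twist": 0}, {"dx": 0, "dy": 0, "dz": 1, "fingers": 8.5, "twist": 0}, {"dx": 0, "dy": 0, "dz": 1, "fingers": 8.5, "twist": 0}, {"dx": 0, "dy": 0, "dz": 1, "fingers": 8.5, "twist": 0}, {"dx": 0, "dy": 0, "dz": 1, "fingers": 8.5, "twist": 0}, {"dx": 0, "dy": 0, "dz": 0.7, "fingers": 8.5, "twist": 0}, {"dx": 0, "dy": 0, "dz": 0, "fingers": 8.5, "twist": 0}, {"dx": 0, "dy": 0, "dz": 0, "fingers": 8.5, "twist": 0}])

```text
clock: 11.85
eef_pos: [542.8, -198.3, 92.6]
tool_rot: [180.0, 0.0, 163.9]
contact_force: [0.4, -0.0, 1.0]
grip_width: 85.1
```

```bash
python3 - <<'E'
from h import *
s=get_state();print(s['clock'],s['eef_pos'],s['tool_rot'],s['contact_force'])
im=grab_frame('wrist');cv2.imwrite('pics/w10.png',im)
E
```

```text
11.85 [ 542.83559554 -198.34008534   92.55787554] [1.79999413e+02 2.82820760e-03 1.63906999e+02] [ 0.36616108 -0.04376241  1.04578739]
```

View pics/w10.png

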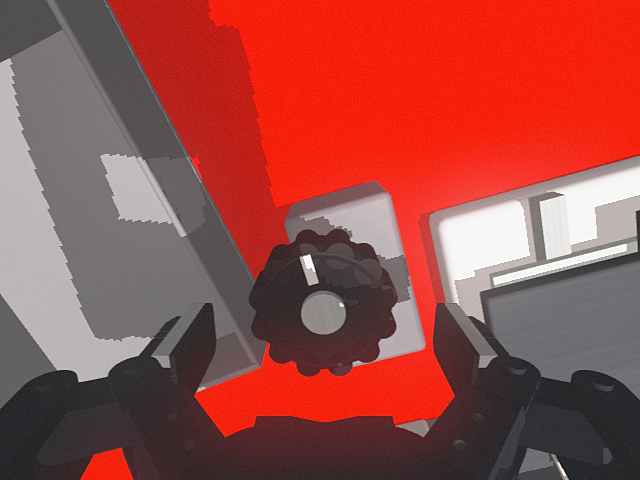

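Call:
servo_tool(series=[{"dx": 0, "dy": 0, "dz": 0, "fingers": 4.5, "twist": 0}, {"dx": 0, "dy": 0, "dz": 0, "fingers": 4.5, "twist": 0}, {"dx": 0, "dy": 0, "dz": 0, "fingers": 4.5, "twist": 0}, {"dx": 0, "dy": 0, "dz": 0, "fingers": 4.5, "twist": 0}, {"dx": 0, "dy": 0, "dz": 0, "fingers": 4.5, "twist": 0}, {"dx": 0, "dy": 0, "dz": 0, "fingers": 4.5, "twist": 0}])

```text
clock: 12.5
eef_pos: [544.0, -197.7, 96.6]
tool_rot: [179.9, 0.2, 163.9]
contact_force: [-9.4, 8.5, 38.2]
grip_width: 45.3
```

Call:
servo_tool(series=[{"dx": 0, "dy": 0, "dz": 0, "fingers": 4.5, "twist": 0.1}, {"dx": 0, "dy": 0, "dz": 0, "fingers": 4.5, "twist": 0.1}, {"dx": 0, "dy": 0, "dz": 0, "fingers": 4.5, "twist": 0.1}, {"dx": 0, "dy": 0, "dz": 0, "fingers": 4.5, "twist": 0.1}, {"dx": 0, "dy": 0, "dz": 0, "fingers": 4.5, "twist": 0}])

```text
clock: 13.0
eef_pos: [547.0, -200.0, 96.8]
tool_rot: [179.8, 0.5, 140.8]
contact_force: [-0.5, -1.0, 27.7]
grip_width: 45.3
```

```bash
python3 - <<'E'
from h import *
s=get_state();print(s['clock'],s['eef_pos'],s['tool_rot'],s['contact_force'],s['ft_torque'],s['grip_width'])
im=grab_frame('wrist');cv2.imwrite('pics/w11.png',im)
E
```

```text
13.0 [ 546.97837194 -199.96371127   96.77280669] [179.83499101   0.52899993 140.81107342] [-0.46740405 -1.04100304 27.66839652] [-0.25728221  0.07405941 -0.25497868] 45.33708779631126
```

View pics/w11.png

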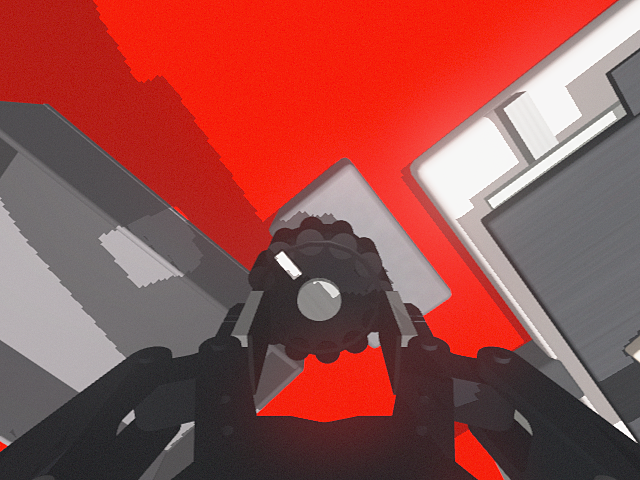

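```bash
python3 - <<'E'
from h import *
s=get_state();C=cam('wrist',s);M=tool(s)
for t in[(11,22.6,14),(-11,22.6,14),(11,22.6,0),(11,-22.6,14),(0,0,0),(0,0,-5),(11,22.6,5),(11,22.6,-10),(11,22.6,-20)]:
    print(t,proj(C,s['eef_pos']+M@np.array(t)).round(0))
for z in(85,96,107):print(z,proj(C,(542.3,-198.5,z)).round(0))
im=cv2.imread('pics/w11.png');crop(im,220,200,430,400,3.8,'pics/w11c.png')
t=grab_frame('top');cv2.imwrite('pics/top2.png',t)
E
```

```text
(11, 22.6, 14) [370. 265.]
(-11, 22.6, 14) [369. 308.]
(11, 22.6, 0) [374. 276.]
(11, -22.6, 14) [274. 265.]
(0, 0, 0) [322. 300.]
(0, 0, -5) [322. 305.]
(11, 22.6, 5) [373. 272.]
(11, 22.6, -10) [377. 286.]
(11, 22.6, -20) [381. 296.]
85 [318. 280.]
96 [318. 290.]
107 [318. 301.]
```

View pics/w11c.png

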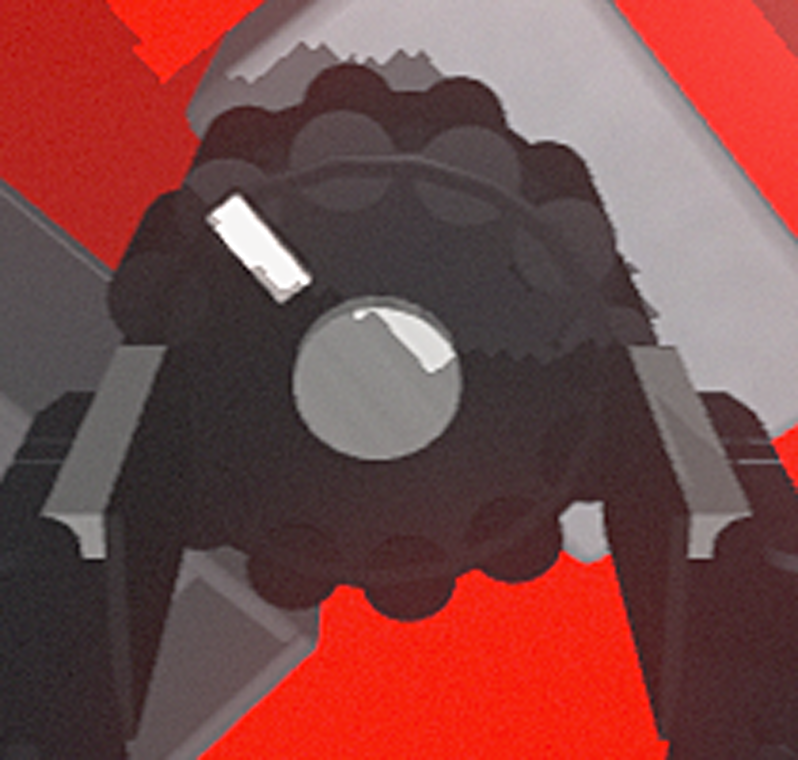

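View pics/top2.png

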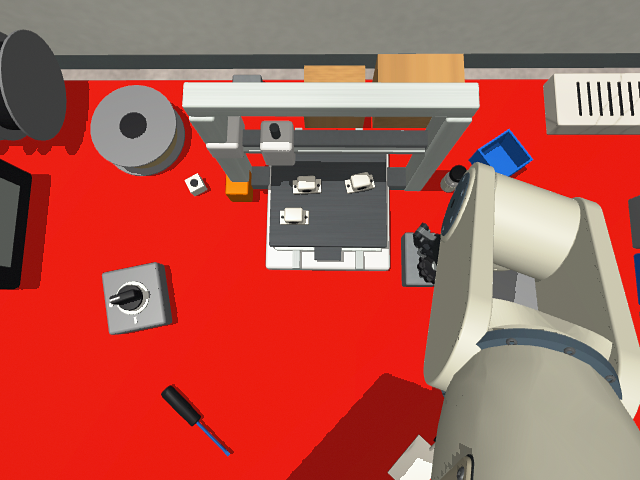

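```bash
python3 - <<'E'
from h import *
im=cv2.imread('pics/w4.png');a=cv2.resize(im[240:400,250:400],None,fx=4,fy=4,interpolation=cv2.INTER_CUBIC)
im=cv2.imread('pics/w1.png');b=cv2.resize(im[280:380,130:230],None,fx=2,fy=2)
cv2.imwrite('pics/c6.png',np.clip(a.astype(float)*2,0,255).astype(np.uint8))
E
```

```text
(no output)
```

View pics/c6.png

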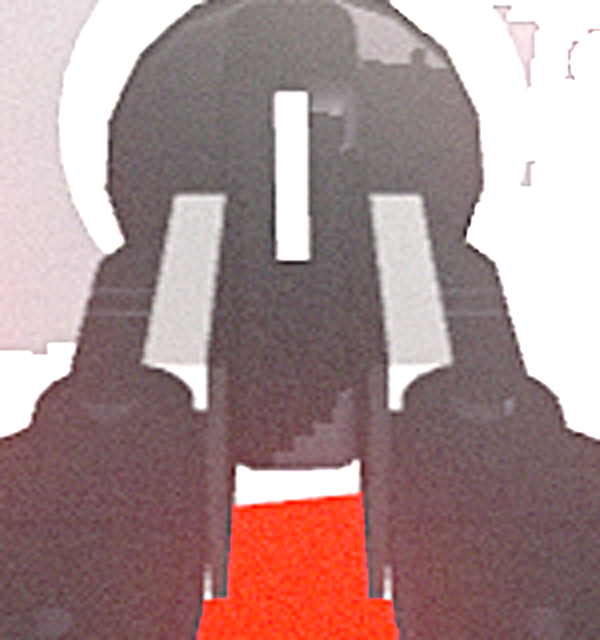

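Call:
servo_tool(series=[{"dx": 0, "dy": 0, "dz": -0.5, "fingers": 8.5, "twist": 0}, {"dx": 0, "dy": 0, "dz": -0.5, "fingers": 8.5, "twist": 0}, {"dx": 0, "dy": 0, "dz": 0, "fingers": 8.5, "twist": -0.1}, {"dx": 0, "dy": 0, "dz": 0, "fingers": 8.5, "twist": -0.1}, {"dx": 0, "dy": 0, "dz": 0, "fingers": 8.5, "twist": -0.1}, {"dx": 0, "dy": 0, "dz": 0, "fingers": 8.5, "twist": -0.1}, {"dx": 0, "dy": 0, "dz": 0, "fingers": 8.5, "twist": 0}, {"dx": 0, "dy": 0, "dz": 0, "fingers": 8.5, "twist": 0}])

```text
clock: 13.9
eef_pos: [542.6, -198.2, 102.4]
tool_rot: [180.0, -0.0, 163.7]
contact_force: [0.4, 0.7, -0.1]
grip_width: 85.0
```

```bash
python3 - <<'E'
from h import *
s=get_state();print(s['clock'],s['eef_pos'],s['tool_rot'],s['contact_force'])
im=grab_frame('wrist');cv2.imwrite('pics/w12.png',im);C=cam('wrist',s)
print(proj(C,(542.3,-198.5,107)))
E
```

```text
13.9 [ 542.56303627 -198.24980789  102.39356505] [ 1.79997164e+02 -2.05564478e-02  1.63742045e+02] [ 0.37266693  0.71952361 -0.14649306]
[321.68703643 303.28614735]
```

View pics/w12.png

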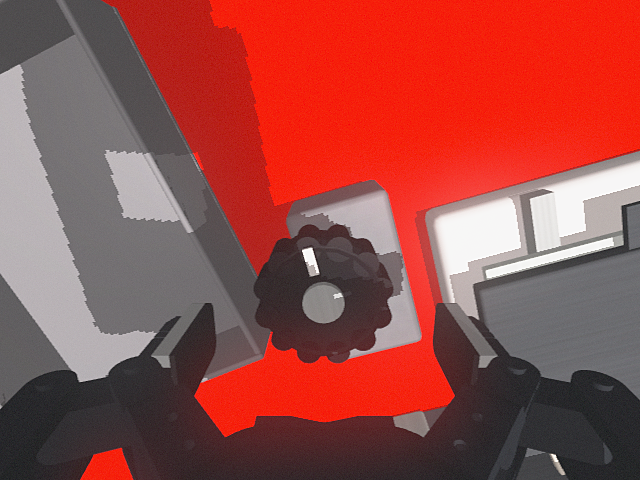

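Call:
servo_tool(series=[{"dx": 0, "dy": 0.03, "dz": 0.8, "fingers": 8.5, "twist": 0}, {"dx": 0, "dy": 0, "dz": 0.8, "fingers": 8.5, "twist": 0}, {"dx": 0, "dy": 0, "dz": 0.8, "fingers": 8.5, "twist": 0}, {"dx": 0, "dy": 0, "dz": 0.8, "fingers": 8.5, "twist": 0}, {"dx": 0, "dy": 0, "dz": 0, "fingers": 8.5, "twist": 0}, {"dx": 0, "dy": 0, "dz": 0, "fingers": 8.5, "twist": 0}])

```text
clock: 14.55
eef_pos: [542.6, -197.9, 70.1]
tool_rot: [180.0, -0.0, 163.9]
contact_force: [-0.1, -1.1, 0.6]
grip_width: 85.2
```

Call:
servo_tool(series=[{"dx": 0, "dy": 0, "dz": 0, "fingers": 4.8, "twist": 0}, {"dx": 0, "dy": 0, "dz": 0, "fingers": 4.8, "twist": 0}, {"dx": 0, "dy": 0, "dz": 0, "fingers": 4.8, "twist": 0}, {"dx": 0, "dy": 0, "dz": 0, "fingers": 4.8, "twist": 0}, {"dx": 0, "dy": 0, "dz": 0, "fingers": 4.8, "twist": 0}])

```text
clock: 15.05
eef_pos: [542.9, -198.8, 71.5]
tool_rot: [-179.9, 0.1, 163.9]
contact_force: [-3.8, -3.2, 6.0]
grip_width: 58.5
```

Call:
servo_tool(series=[{"dx": 0, "dy": 0, "dz": 0, "fingers": 4.8, "twist": 0.1}, {"dx": 0, "dy": 0, "dz": 0, "fingers": 4.8, "twist": 0.1}, {"dx": 0, "dy": 0, "dz": 0, "fingers": 4.8, "twist": 0.1}, {"dx": 0, "dy": 0, "dz": 0, "fingers": 4.8, "twist": 0.1}, {"dx": 0, "dy": 0, "dz": 0, "fingers": 4.8, "twist": 0}])

```text
clock: 15.55
eef_pos: [542.7, -199.2, 71.5]
tool_rot: [-179.9, 0.1, 140.8]
contact_force: [-5.0, -5.9, 6.2]
grip_width: 58.7
```

```bash
python3 - <<'E'
from h import *
s=get_state();print(s['clock'],s['eef_pos'],s['tool_rot'],s['contact_force'],s['ft_torque'],s['grip_width'])
im=grab_frame('wrist');cv2.imwrite('pics/w13.png',im)
E
```

```text
15.55 [ 542.68556435 -199.19807057   71.47378094] [-1.79922833e+02  7.69471051e-02  1.40822115e+02] [-4.95159726 -5.94501133  6.20627229] [-1.16646311  0.90677006 -0.35037955] 58.744504436665814
```

View pics/w13.png

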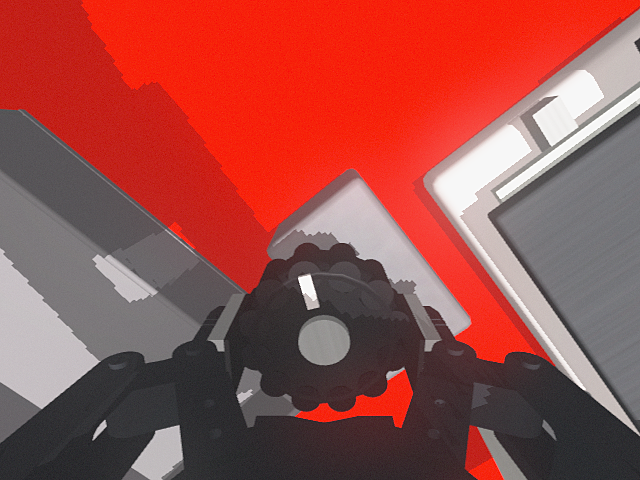

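Call:
servo_tool(series=[{"dx": 0, "dy": 0, "dz": 0, "fingers": 4.8, "twist": 0.1}, {"dx": 0, "dy": 0, "dz": 0, "fingers": 4.8, "twist": 0.1}, {"dx": 0, "dy": 0, "dz": 0, "fingers": 4.8, "twist": 0.1}, {"dx": 0, "dy": 0, "dz": 0, "fingers": 4.8, "twist": 0.1}, {"dx": 0, "dy": 0, "dz": 0, "fingers": 4.8, "twist": 0.1}, {"dx": 0, "dy": 0, "dz": 0, "fingers": 4.8, "twist": 0.1}, {"dx": 0, "dy": 0, "dz": 0, "fingers": 4.8, "twist": 0.1}, {"dx": 0, "dy": 0, "dz": 0, "fingers": 4.8, "twist": 0.1}, {"dx": 0, "dy": 0, "dz": 0, "fingers": 4.8, "twist": 0.1}, {"dx": 0, "dy": 0, "dz": 0, "fingers": 4.8, "twist": 0.1}, {"dx": 0, "dy": 0, "dz": 0, "fingers": 4.8, "twist": 0.1}, {"dx": 0, "dy": 0, "dz": 0, "fingers": 4.8, "twist": 0.1}, {"dx": 0, "dy": 0, "dz": 0, "fingers": 4.8, "twist": 0.1}, {"dx": 0, "dy": 0, "dz": 0, "fingers": 4.8, "twist": 0.1}])

```text
clock: 17.0
eef_pos: [541.2, -199.4, 71.4]
tool_rot: [-179.9, 0.2, 60.6]
contact_force: [-10.2, -7.8, 10.6]
grip_width: 58.6
```

Call:
servo_tool(series=[{"dx": 0, "dy": 0, "dz": 0, "fingers": 4.8, "twist": 0.1}, {"dx": 0, "dy": 0, "dz": 0, "fingers": 4.8, "twist": 0.1}, {"dx": 0, "dy": 0, "dz": 0, "fingers": 4.8, "twist": 0.1}, {"dx": 0, "dy": 0, "dz": 0, "fingers": 4.8, "twist": 0.1}, {"dx": 0, "dy": 0, "dz": 0, "fingers": 4.8, "twist": 0.1}, {"dx": 0, "dy": 0, "dz": 0, "fingers": 4.8, "twist": 0.1}, {"dx": 0, "dy": 0, "dz": 0, "fingers": 4.8, "twist": 0.1}, {"dx": 0, "dy": 0, "dz": 0, "fingers": 4.8, "twist": 0.1}, {"dx": 0, "dy": 0, "dz": 0, "fingers": 4.8, "twist": 0.1}, {"dx": 0, "dy": 0, "dz": 0, "fingers": 4.8, "twist": 0.1}, {"dx": 0, "dy": 0, "dz": 0, "fingers": 4.8, "twist": 0.1}, {"dx": 0, "dy": 0, "dz": 0, "fingers": 4.8, "twist": 0}])

```text
clock: 18.2
eef_pos: [540.6, -198.3, 71.4]
tool_rot: [180.0, 0.2, -2.4]
contact_force: [-11.9, -3.9, 15.4]
grip_width: 58.7
```

```bash
python3 - <<'E'
from h import *
s=get_state();print(s['clock'],s['qpos'].round(1),s['eef_pos'],s['tool_rot'],s['contact_force'],s['ft_torque'],s['grip_width'])
im=grab_frame('wrist');cv2.imwrite('pics/w14.png',im)
im=grab_frame('scene');cv2.imwrite('pics/scene3.png',im)
E
```

```text
18.2 [-2.020e+01  2.660e+01  1.062e+02 -1.000e-01  4.740e+01  7.230e+01] [ 540.55583826 -198.26454527   71.40193482] [179.99617289   0.22144964  -2.4467132 ] [-11.88768387  -3.87409241  15.40135853] [-0.10462472  1.84859218 -0.39186454] 58.66149162638729
```

View pics/w14.png

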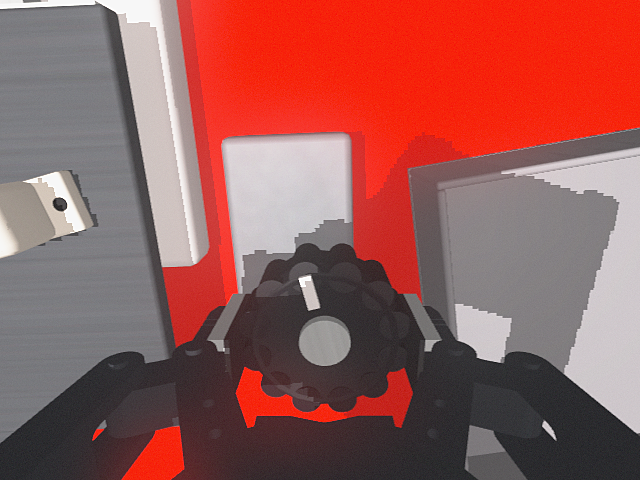

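View pics/scene3.png

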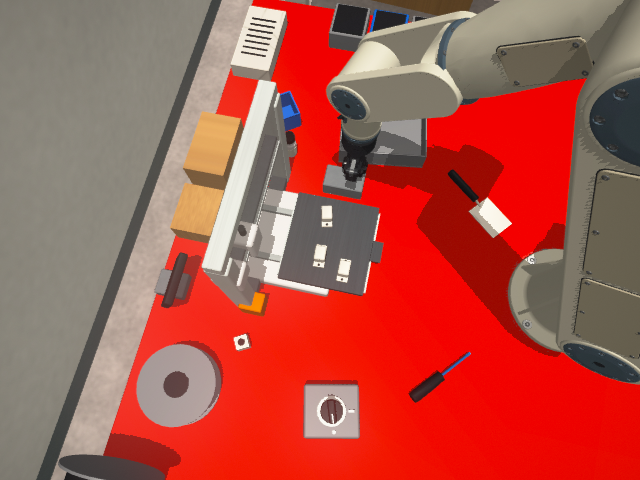

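Call:
servo_tool(series=[{"dx": 0, "dy": 0, "dz": 0, "fingers": 4.8, "twist": 0.1}, {"dx": 0, "dy": 0, "dz": 0, "fingers": 4.8, "twist": 0.1}, {"dx": 0, "dy": 0, "dz": 0, "fingers": 4.8, "twist": 0.1}, {"dx": 0, "dy": 0, "dz": 0, "fingers": 4.8, "twist": 0.04}, {"dx": 0, "dy": 0, "dz": 0, "fingers": 4.8, "twist": 0}, {"dx": 0, "dy": 0, "dz": 0, "fingers": 4.8, "twist": 0}])

```text
clock: 18.9
eef_pos: [542.4, -198.7, 71.3]
tool_rot: [179.9, -0.0, -21.7]
contact_force: [-4.9, -2.7, 7.9]
grip_width: 58.3
```

```bash
python3 - <<'E'
from h import *
s=get_state();print(s['clock'],s['eef_pos'],s['tool_rot'],s['contact_force'],s['ft_torque'],s['grip_width'])
E
```

```text
18.9 [ 542.38688169 -198.65058824   71.271401  ] [ 1.79946625e+02 -1.22341406e-03 -2.17301323e+01] [-4.85795049 -2.74026614  7.86967689] [-0.6517186   0.69757126 -0.34997027] 58.25010048083378
```

Call:
servo_tool(series=[{"dx": 0, "dy": 0, "dz": 0, "fingers": 4.8, "twist": 0.05}, {"dx": 0, "dy": 0, "dz": 0, "fingers": 4.8, "twist": 0.03}, {"dx": 0, "dy": 0, "dz": 0, "fingers": 4.8, "twist": 0}])

```text
clock: 19.2
eef_pos: [544.5, -199.8, 71.4]
tool_rot: [179.9, -0.3, -26.3]
contact_force: [2.8, -8.2, -1.4]
grip_width: 58.2
```

```bash
python3 - <<'E'
from h import *
s=get_state();print(s['clock'],s['eef_pos'],s['tool_rot'],s['contact_force'],s['ft_torque'],s['grip_width'])
im=grab_frame('wrist');cv2.imwrite('pics/w15.png',im)
im=grab_frame('scene');cv2.imwrite('pics/scene4.png',im)
E
```

```text
19.2 [ 544.5337301  -199.75128919   71.38540531] [179.93842892  -0.27540936 -26.31421416] [ 2.75664529 -8.20395205 -1.43969029] [-1.38638246 -0.43497314 -0.32239131] 58.151347158073
```

View pics/w15.png

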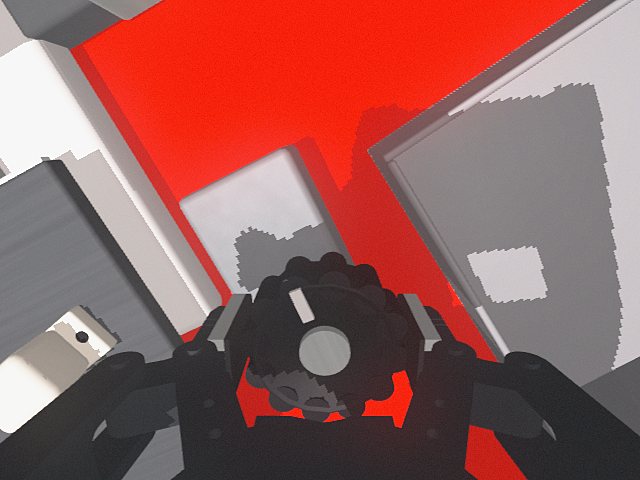

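Call:
servo_tool(series=[{"dx": 0, "dy": 0, "dz": 0, "fingers": 8.5, "twist": 0}, {"dx": 0, "dy": 0, "dz": 0, "fingers": 8.5, "twist": 0}, {"dx": 0, "dy": 0, "dz": 0, "fingers": 8.5, "twist": 0}, {"dx": 0, "dy": 0, "dz": 0, "fingers": 8.5, "twist": 0}, {"dx": 0, "dy": 0, "dz": -3, "fingers": 8.5, "twist": 0}, {"dx": 0, "dy": 0, "dz": -4, "fingers": 8.5, "twist": 0}, {"dx": 0, "dy": 0, "dz": -4, "fingers": 8.5, "twist": 0}, {"dx": 0, "dy": 0, "dz": -4, "fingers": 8.5, "twist": 0}, {"dx": 0, "dy": 0, "dz": -2, "fingers": 8.5, "twist": 0}, {"dx": 0, "dy": 0, "dz": 0, "fingers": 8.5, "twist": 0}])

```text
clock: 20.3
eef_pos: [544.6, -198.5, 244.1]
tool_rot: [-180.0, -0.3, -26.3]
contact_force: [-0.0, 0.5, -0.3]
grip_width: 84.7
```

```bash
python3 - <<'E'
from h import *
s=get_state();print(s['clock'],s['eef_pos'],s['tool_rot'],s['contact_force'])
for n in('wrist','scene','top'): cv2.imwrite(f'pics/{n}_5.png',grab_frame(n))
a=lambda im,x,y,w,h,k:cv2.resize(im[y:y+h,x:x+w],None,fx=k,fy=k,interpolation=cv2.INTER_CUBIC)
im=cv2.imread('pics/top_5.png');cv2.imwrite('pics/c7.png',a(im,250,170,160,150,4))
im=cv2.imread('pics/scene_5.png');cv2.imwrite('pics/c8.png',a(im,260,180,140,130,4.5))
E
```

```text
20.3 [ 544.58674638 -198.52131728  244.11046809] [-179.95927982   -0.34472982  -26.29823551] [-0.00766982  0.47716428 -0.32994435]
```

View pics/c7.png

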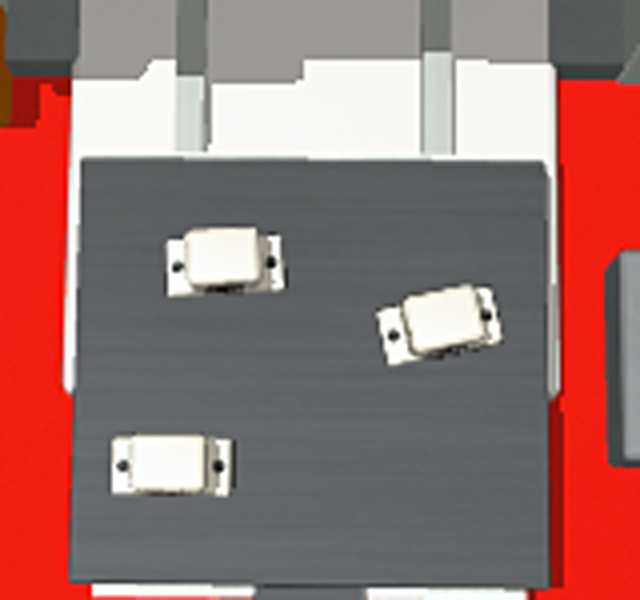

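View pics/c8.png

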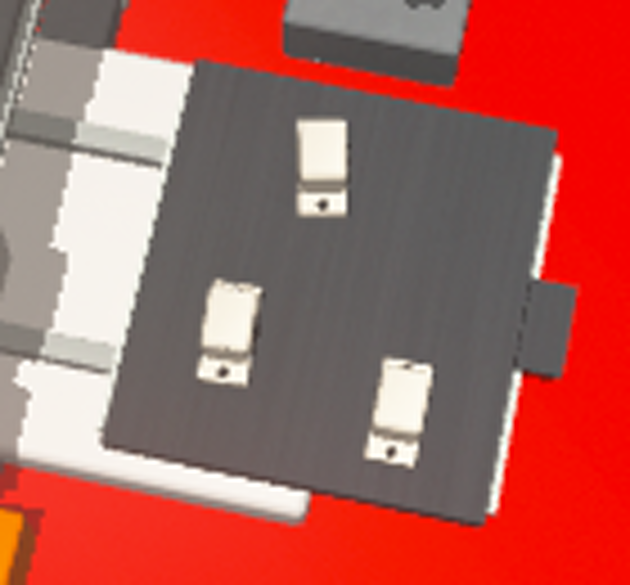

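View pics/wrist_5.png

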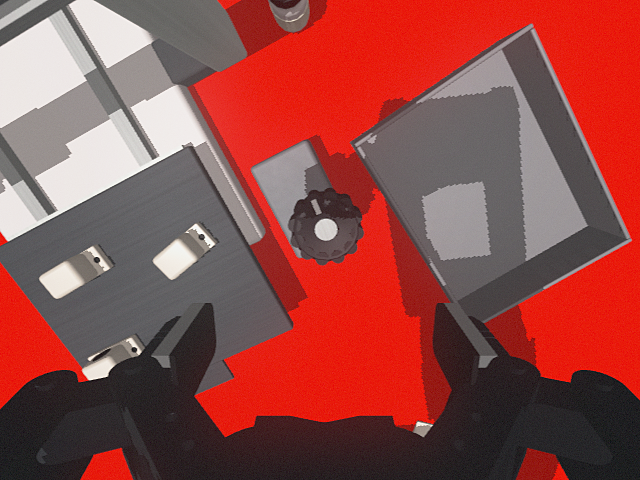

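View pics/top_5.png

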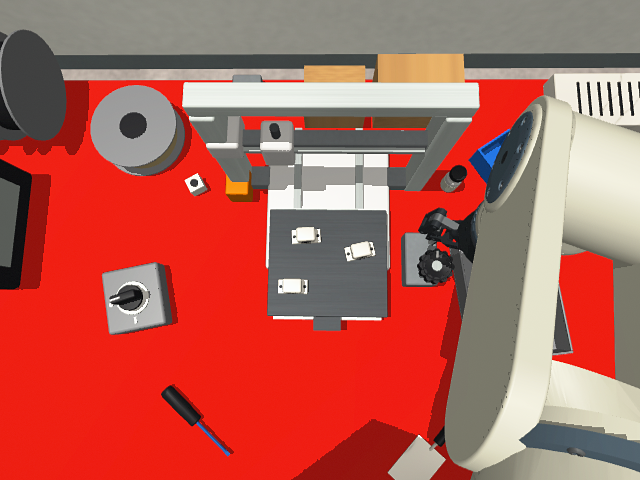

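```bash
python3 - <<'E'
from h import *
T=cam('top');S=cam('scene')
t=lambda x,y,z:onz(T,(250+x/4,170+y/4),z)
sc=lambda x,y,z:onz(S,(260+x/4.5,180+y/4.5),z)
print('bed front',t(70,582,60),t(550,588,60),'back',t(82,158,60),t(547,162,60))
print('bed S',[sc(x,y,60).round(1).tolist() for x,y in[(197,60),(558,130),(485,522),(105,445)]])
F={'A':[(166,240),(285,236),(286,290),(168,297)],'B':[(376,312),(497,287),(503,338),(388,365)],'C':[(112,438),(236,436),(232,494),(112,496)]}
for k,v in F.items():
    P=np.array([t(*p,68) for p in v]);c=P.mean(0);d=(P[0]+P[3]-P[1]-P[2]);print(k,'foot',c.round(1),'dir',math.degrees(math.atan2(d[1],d[0])),np.linalg.norm(d)/2)
B={'A':[(185,230),(260,228),(262,280),(186,284)],'B':[(402,298),(472,285),(485,338),(412,350)],'C':[(133,437),(205,435),(206,490),(134,493)]}
for k,v in B.items(): print(k,'body',np.mean([t(*p,94) for p in v],0).round(1))
# scene body tops
B={'B':[(297,120),(347,120),(347,183),(300,183)],'A':[(210,281),(262,286),(248,352),(204,350)],'C':[(384,360),(432,362),(420,438),(377,430)]}
for k,v in B.items(): print(k,'S body',np.mean([sc(*p,94) for p in v],0).round(1))
# tote from wrist? jar
E
```

```text
bed front [453.91393512 100.51835775  60.        ] [ 453.38889817 -117.64234102   60.        ] back [652.17925618 100.09329765  60.        ] [ 651.31045877 -119.28245516   60.        ]
bed S [[649.4, -115.1, 60.0], [451.4, -115.3, 60.0], [452.1, 101.9, 60.0], [648.4, 103.2, 60.0]]
A foot [599.4  30.8  68. ] dir 93.04691119032294 55.02389460768935
B foot [572.1 -68.4  68. ] dir 102.92808994698868 55.66464358766613
C foot [506.6  53.9  68. ] dir 91.42589624089587 55.684020444800375
A body [599.5  31.1  94. ]
B body [571.8 -67.3  94. ]
C body [505.8  53.7  94. ]
B S body [570.1 -64.   94. ]
A S body [597.3  33.2  94. ]
C S body [504.7  56.   94. ]
```

```bash
python3 - <<'E'
from h import *
s=get_state();C=cam('wrist',s);T=cam('top');S=cam('scene')
P=np.array([onz(C,p,60) for p in[(353,145),(531,27),(631,240),(470,320)]]);print('wrist',P.round(1).tolist())
# top0 crop
im=cv2.imread('pics/top0.png');cv2.imwrite('pics/c9.png',cv2.resize(im[225:375,440:590],None,fx=4,fy=4,interpolation=cv2.INTER_CUBIC))
im=cv2.imread('pics/wrist_5.png');cv2.imwrite('pics/c10.png',cv2.resize(im[10:330,340:640],None,fx=2.5,fy=1.87))
E
```

```text
wrist [[585.2, -245.7, 60.0], [604.9, -409.6, 60.0], [394.8, -439.7, 60.0], [382.6, -278.5, 60.0]]
```

View pics/c9.png

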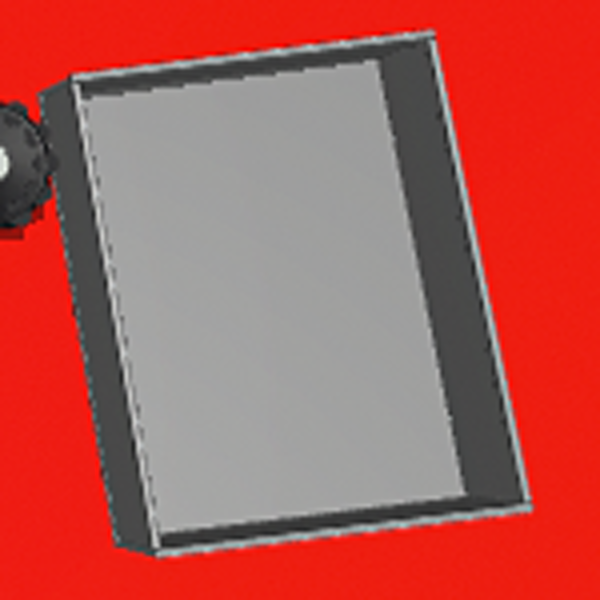

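```bash
python3 - <<'E'
from h import *
T=cam('top')
P=np.array([onz(T,(440+x/4,225+y/4),60) for x,y in[(72,76),(434,34),(530,508),(158,553)]]);print(P.round(1).tolist(),P.mean(0))
d=P[0]-P[3];print(math.degrees(math.atan2(d[1],d[0])))
s=get_state()
def mv(frm,to,yaw):
    d=np.array(to)-frm;y=math.radians(yaw);print('dx',d[0]*math.cos(y)+d[1]*math.sin(y),'dy',d[0]*math.sin(y)-d[1]*math.cos(y),'dz',-d[2])
mv(s['eef_pos'],(505.5,55,200),-26.3)
E
cat >> h.py <<'E'
def mv(to,yaw=None):
    s=get_state();d=np.array(to)-s['eef_pos'];y=math.radians(s['tool_rot'][2] if yaw is None else yaw);print('mm dx %.1f dy %.1f dz %.1f yaw %.1f'%(d[0]*math.cos(y)+d[1]*math.sin(y),d[0]*math.sin(y)-d[1]*math.cos(y),-d[2],s['tool_rot'][2]))
E
```

```text
[[588.3, -250.0, 60.0], [609.1, -417.3, 60.0], [395.3, -444.3, 60.0], [373.9, -279.4, 60.0]] [ 491.62910009 -347.72421092   60.        ]
7.808193969992103
dx -144.8212599850534 dy -210.28999658377091 dz 39.42493991531791
```

Call:
servo_tool(series=[{"dx": -2.07, "dy": -3, "dz": 0.5, "fingers": 8.5, "twist": 0}, {"dx": -2.07, "dy": -3, "dz": 0.5, "fingers": 8.5, "twist": 0}, {"dx": -2.07, "dy": -3, "dz": 0.5, "fingers": 8.5, "twist": 0}, {"dx": -2.07, "dy": -3, "dz": 0.5, "fingers": 8.5, "twist": 0}, {"dx": -2.07, "dy": -3, "dz": 0.5, "fingers": 8.5, "twist": 0}, {"dx": -2.07, "dy": -3, "dz": 0.5, "fingers": 8.5, "twist": 0}, {"dx": -2.07, "dy": -3, "dz": 0.5, "fingers": 8.5, "twist": 0}])

```text
clock: 21.15
eef_pos: [504.5, 55.8, 203.6]
tool_rot: [179.9, 0.1, -26.3]
contact_force: [0.5, 0.6, 0.4]
grip_width: 85.0
```

Call:
servo_tool(series=[{"dx": 0, "dy": 0, "dz": 0, "fingers": 8.5, "twist": -0.146}, {"dx": 0, "dy": 0, "dz": 0, "fingers": 8.5, "twist": -0.146}, {"dx": 0, "dy": 0, "dz": 0, "fingers": 8.5, "twist": -0.146}, {"dx": 0, "dy": 0, "dz": 0, "fingers": 8.5, "twist": -0.146}, {"dx": 0, "dy": 0, "dz": 0, "fingers": 8.5, "twist": -0.146}, {"dx": 0, "dy": 0, "dz": 0, "fingers": 8.5, "twist": -0.146}, {"dx": 0, "dy": 0, "dz": 0, "fingers": 8.5, "twist": -0.146}, {"dx": 0, "dy": 0, "dz": 0, "fingers": 8.5, "twist": -0.146}, {"dx": 0, "dy": 0, "dz": 0, "fingers": 8.5, "twist": -0.146}, {"dx": 0, "dy": 0, "dz": 0, "fingers": 8.5, "twist": -0.146}, {"dx": 0, "dy": 0, "dz": 0, "fingers": 8.5, "twist": -0.146}, {"dx": 0, "dy": 0, "dz": 0, "fingers": 8.5, "twist": -0.146}, {"dx": 0, "dy": 0, "dz": 0, "fingers": 8.5, "twist": -0.146}, {"dx": 0, "dy": 0, "dz": 0, "fingers": 8.5, "twist": -0.146}, {"dx": 0, "dy": 0, "dz": 0, "fingers": 8.5, "twist": 0}, {"dx": 0, "dy": 0, "dz": 0, "fingers": 8.5, "twist": 0}])

```text
clock: 22.75
eef_pos: [505.3, 54.4, 204.3]
tool_rot: [-179.9, 0.0, 90.6]
contact_force: [-0.2, 0.8, -0.4]
grip_width: 85.1
```

```bash
python3 - <<'E'
from h import *
s=get_state();print(s['clock'],s['qpos'].round(1),s['eef_pos'],s['tool_rot'],s['contact_force'])
im=grab_frame('wrist');cv2.imwrite('pics/w16.png',im);C=cam('wrist',s)
for p in[(505.5,55,94),(598.5,32,94),(571,-66,94)]:print(proj(C,p).round(0))
E
```

```text
22.75 [  6.   11.  108.7   0.   60.4   5.4] [505.25526398  54.39292417 204.34969406] [-1.79878955e+02  1.00761104e-02  9.05530499e+01] [-0.20715124  0.81200538 -0.44324037]
[324. 234.]
[448. 265.]
[402. 378.]
```

View pics/w16.png

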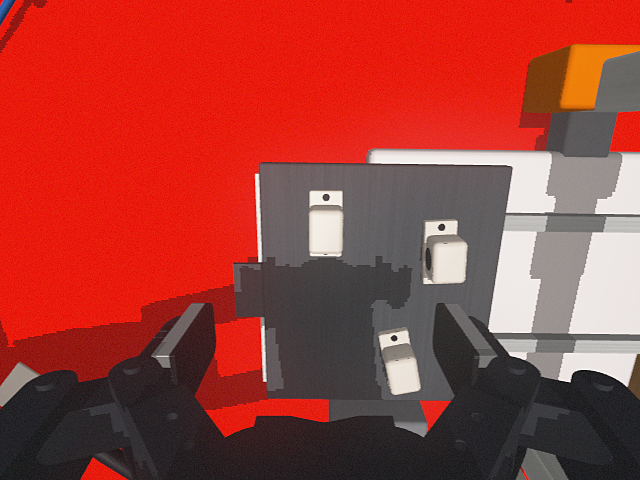

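Call:
servo_tool(series=[{"dx": 0.26, "dy": 0.1, "dz": 3, "fingers": 6.5, "twist": 0}, {"dx": 0, "dy": 0, "dz": 3, "fingers": 6.5, "twist": 0}, {"dx": 0, "dy": 0, "dz": 3, "fingers": 6.5, "twist": 0}, {"dx": 0, "dy": 0, "dz": 2, "fingers": 6.5, "twist": 0}, {"dx": 0, "dy": 0, "dz": 1, "fingers": 6.5, "twist": 0}, {"dx": 0, "dy": 0, "dz": 0.8, "fingers": 6.5, "twist": 0}, {"dx": 0, "dy": 0, "dz": 0, "fingers": 6.5, "twist": 0}, {"dx": 0, "dy": 0, "dz": 0, "fingers": 6.5, "twist": 0}])

```text
clock: 23.6
eef_pos: [507.5, 57.1, 78.1]
tool_rot: [179.9, -0.0, 90.8]
contact_force: [-0.1, -0.4, 0.0]
grip_width: 65.3
```

```bash
python3 - <<'E'
from h import *
s=get_state();print(s['clock'],s['eef_pos'],s['tool_rot'],s['contact_force'])
im=grab_frame('wrist');cv2.imwrite('pics/w17.png',im)
E
```

```text
23.6 [507.53231796  57.14329423  78.1342662 ] [ 1.79942309e+02 -5.44283873e-03  9.07712797e+01] [-0.1329227  -0.40820076  0.01265918]
```

View pics/w17.png

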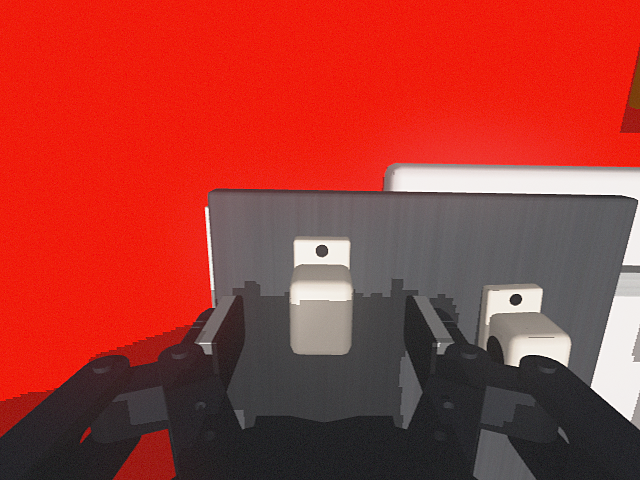

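Call:
servo_tool(series=[{"dx": 0, "dy": -0.05, "dz": 0.6, "fingers": 6.5, "twist": 0}, {"dx": 0, "dy": 0, "dz": 0.6, "fingers": 6.5, "twist": 0}, {"dx": 0, "dy": 0, "dz": 0, "fingers": 4, "twist": 0}, {"dx": 0, "dy": 0, "dz": 0, "fingers": 4, "twist": 0}, {"dx": 0, "dy": 0, "dz": 0, "fingers": 4, "twist": 0}, {"dx": 0, "dy": 0, "dz": 0, "fingers": 4, "twist": 0}])

```text
clock: 24.25
eef_pos: [506.6, 57.1, 65.6]
tool_rot: [180.0, -0.0, 90.8]
contact_force: [0.0, 0.1, -0.9]
grip_width: 39.5
```

Call:
servo_tool(series=[{"dx": 0, "dy": 0, "dz": 0, "fingers": 1.5, "twist": 0}, {"dx": 0, "dy": 0, "dz": 0, "fingers": 1.5, "twist": 0}, {"dx": 0, "dy": 0, "dz": 0, "fingers": 1.5, "twist": 0}, {"dx": 0, "dy": 0, "dz": 0, "fingers": 1.5, "twist": 0}, {"dx": 0, "dy": 0, "dz": 0, "fingers": 1.5, "twist": 0}])

```text
clock: 24.75
eef_pos: [506.7, 57.1, 65.8]
tool_rot: [180.0, -0.0, 90.8]
contact_force: [-0.5, 0.3, 5.7]
grip_width: 24.9
```

```bash
python3 - <<'E'
from h import *
s=get_state();print(s['clock'],s['eef_pos'],s['tool_rot'],s['contact_force'])
im=grab_frame('wrist');cv2.imwrite('pics/w18.png',im)
E
```

```text
24.75 [506.68520318  57.09913826  65.83491805] [ 1.79972392e+02 -1.95128651e-03  9.08044921e+01] [-0.48306797  0.26516845  5.7428735 ]
```

View pics/w18.png

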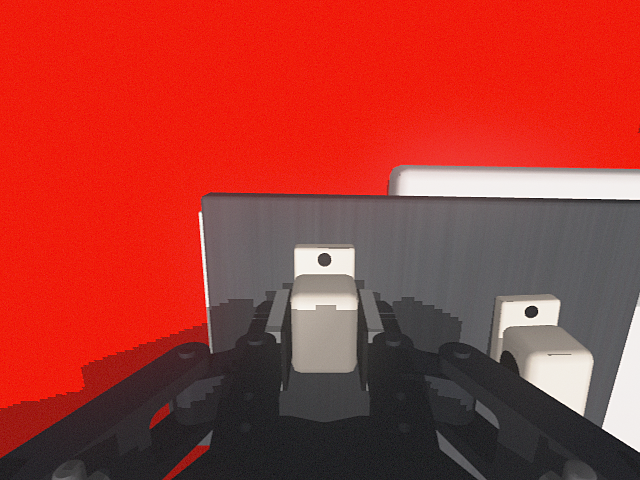

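Call:
servo_tool(series=[{"dx": 0, "dy": 0, "dz": -1, "fingers": 1.5, "twist": 0}, {"dx": 0, "dy": 0, "dz": -3, "fingers": 1.5, "twist": 0}, {"dx": 0, "dy": 0, "dz": -3.5, "fingers": 1.5, "twist": 0}, {"dx": 0, "dy": 0, "dz": -3.5, "fingers": 1.5, "twist": 0}, {"dx": -3.74, "dy": -0.73, "dz": 0, "fingers": 1.5, "twist": 0}, {"dx": -3.74, "dy": -0.73, "dz": 0, "fingers": 1.5, "twist": 0}, {"dx": -3.74, "dy": -0.73, "dz": 0, "fingers": 1.5, "twist": 0}, {"dx": -3.74, "dy": -0.73, "dz": 0, "fingers": 1.5, "twist": 0}, {"dx": -3.74, "dy": -0.73, "dz": 0, "fingers": 1.5, "twist": 0}, {"dx": -3.74, "dy": -0.73, "dz": 0, "fingers": 1.5, "twist": 0}, {"dx": -3.74, "dy": -0.73, "dz": 0, "fingers": 1.5, "twist": 0}, {"dx": -3.74, "dy": -0.73, "dz": 0, "fingers": 1.5, "twist": 0}, {"dx": -3.74, "dy": -0.73, "dz": 0, "fingers": 1.5, "twist": 0}, {"dx": -3.74, "dy": -0.73, "dz": 0, "fingers": 1.5, "twist": 0}, {"dx": -3.74, "dy": -0.73, "dz": 0, "fingers": 1.5, "twist": 0}, {"dx": 0, "dy": 0, "dz": 0, "fingers": 1.5, "twist": -0.12}, {"dx": 0, "dy": 0, "dz": 0, "fingers": 1.5, "twist": 0}])

```text
clock: 26.5
eef_pos: [431.4, -356.3, 175.7]
tool_rot: [-180.0, -0.0, 97.7]
contact_force: [-0.4, 1.0, -0.5]
grip_width: 24.6
```

```bash
python3 - <<'E'
from h import *
s=get_state();print(s['clock'],s['eef_pos'],s['tool_rot'],s['contact_force'],s['grip_width'])
im=grab_frame('wrist');cv2.imwrite('pics/w19.png',im)
C=cam('wrist',s)
for p in[(588,-248,60),(607,-414,60),(395,-442,60),(376,-279,60)]:print(proj(C,p).round(0))
E
```

```text
26.5 [ 431.37035207 -356.26092363  175.66888545] [-1.79992180e+02 -1.31250551e-02  9.76772912e+01] [-0.42432368  0.99938248 -0.51809983] 24.617061396700976
[575. 109.]
[531. 330.]
[264. 329.]
[257. 113.]
```

View pics/w19.png

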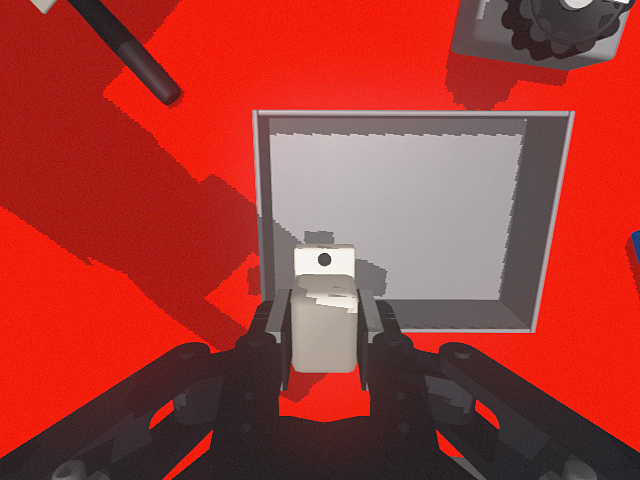

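Call:
servo_tool(series=[{"dx": 0, "dy": 0, "dz": 4, "fingers": 1.5, "twist": 0}, {"dx": 0, "dy": 0, "dz": 4, "fingers": 1.5, "twist": 0}, {"dx": 0, "dy": 0, "dz": 4, "fingers": 1.5, "twist": 0}, {"dx": 0, "dy": 0, "dz": 2, "fingers": 1.5, "twist": 0}, {"dx": 0, "dy": 0, "dz": 1, "fingers": 1.5, "twist": 0}, {"dx": 0, "dy": 0, "dz": 0.7, "fingers": 1.5, "twist": 0}, {"dx": 0, "dy": 0, "dz": 0.3, "fingers": 1.5, "twist": 0}, {"dx": 0, "dy": 0, "dz": 0, "fingers": 1.5, "twist": 0}])

```text
clock: 27.35
eef_pos: [432.4, -355.6, 16.2]
tool_rot: [180.0, 0.0, 97.7]
contact_force: [0.5, -0.0, 0.5]
grip_width: 24.9
```

Call:
servo_tool(series=[{"dx": 0, "dy": 0, "dz": 0.3, "fingers": 1.5, "twist": 0}, {"dx": 0, "dy": 0, "dz": 0.2, "fingers": 1.5, "twist": 0}, {"dx": 0, "dy": 0, "dz": 0, "fingers": 1.5, "twist": 0}])

```text
clock: 27.65
eef_pos: [432.0, -355.5, 10.6]
tool_rot: [180.0, 0.0, 97.7]
contact_force: [-0.3, 0.7, 0.1]
grip_width: 24.5
```

Still no contact; a few more millimetres, then release and lift.

Call:
servo_tool(series=[{"dx": 0, "dy": 0, "dz": 0.1, "fingers": 1.5, "twist": 0}, {"dx": 0, "dy": 0, "dz": 0, "fingers": 1.5, "twist": 0}, {"dx": 0, "dy": 0, "dz": 0, "fingers": 4, "twist": 0}, {"dx": 0, "dy": 0, "dz": 0, "fingers": 4, "twist": 0}, {"dx": 0, "dy": 0, "dz": 0, "fingers": 4, "twist": 0}, {"dx": 0, "dy": 0, "dz": -2, "fingers": 4, "twist": 0}, {"dx": 0, "dy": 0, "dz": -4, "fingers": 4, "twist": 0}, {"dx": 0, "dy": 0, "dz": -4, "fingers": 4, "twist": 0}, {"dx": 0, "dy": 0, "dz": -4, "fingers": 6.5, "twist": 0}, {"dx": 0, "dy": 0, "dz": -4, "fingers": 6.5, "twist": 0}, {"dx": 0, "dy": 0, "dz": 0, "fingers": 6.5, "twist": 0}])

```text
clock: 28.75
eef_pos: [434.5, -357.5, 195.1]
tool_rot: [179.6, 0.4, 97.7]
contact_force: [0.3, -0.8, -0.2]
grip_width: 65.2
```

```bash
python3 - <<'E'
from h import *
s=get_state();print(s['clock'],s['eef_pos'],s['tool_rot'],s['contact_force'],s['grip_width'])
im=grab_frame('wrist');cv2.imwrite('pics/w20.png',im)
im=grab_frame('scene');cv2.imwrite('pics/scene6.png',im)
mv((598,34,190))
E
```

```text
28.75 [ 434.50313193 -357.54492767  195.10714664] [179.64038038   0.38856761  97.6779642 ] [ 0.25288354 -0.81505739 -0.23410051] 65.20678061836767
mm dx 364.1 dy 216.3 dz 0.4 yaw 97.7
```

View pics/w20.png

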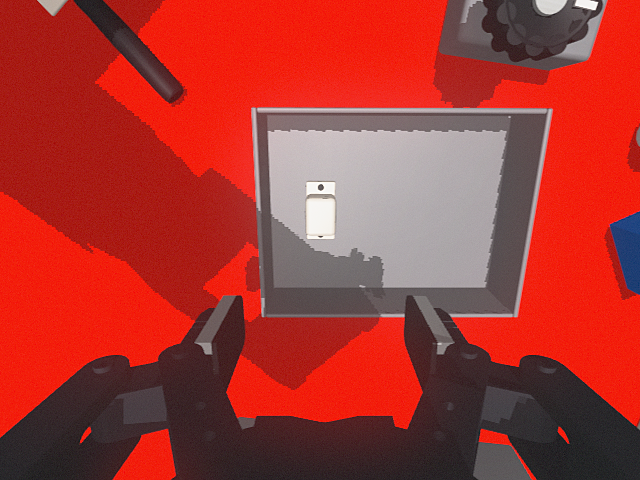

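View pics/scene6.png

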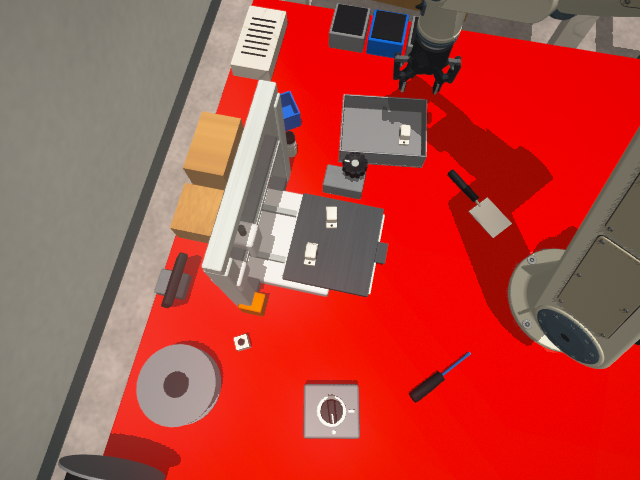

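Call:
servo_tool(series=[{"dx": 3.31, "dy": 1.97, "dz": 0, "fingers": 6.5, "twist": 0}, {"dx": 3.31, "dy": 1.97, "dz": 0, "fingers": 6.5, "twist": 0}, {"dx": 3.31, "dy": 1.97, "dz": 0, "fingers": 6.5, "twist": 0}, {"dx": 3.31, "dy": 1.97, "dz": 0, "fingers": 6.5, "twist": 0}, {"dx": 3.31, "dy": 1.97, "dz": 0, "fingers": 6.5, "twist": 0}, {"dx": 3.31, "dy": 1.97, "dz": 0, "fingers": 6.5, "twist": 0}, {"dx": 3.31, "dy": 1.97, "dz": 0, "fingers": 6.5, "twist": 0}, {"dx": 3.31, "dy": 1.97, "dz": 0, "fingers": 6.5, "twist": 0}, {"dx": 3.31, "dy": 1.97, "dz": 0, "fingers": 6.5, "twist": 0}, {"dx": 3.31, "dy": 1.97, "dz": 0, "fingers": 6.5, "twist": 0}, {"dx": 3.31, "dy": 1.97, "dz": 0, "fingers": 6.5, "twist": 0}, {"dx": 0, "dy": 0, "dz": 0, "fingers": 6.5, "twist": 0.08}, {"dx": 0, "dy": 0, "dz": 0, "fingers": 6.5, "twist": 0}, {"dx": 0, "dy": 0, "dz": 0, "fingers": 6.5, "twist": 0}])

```text
clock: 30.25
eef_pos: [597.0, 34.1, 188.0]
tool_rot: [-179.8, 0.0, 93.2]
contact_force: [-0.2, 0.3, -0.3]
grip_width: 64.8
```

```bash
python3 - <<'E'
from h import *
s=get_state();print(s['clock'],s['eef_pos'],s['tool_rot'],s['contact_force'])
im=grab_frame('wrist');cv2.imwrite('pics/w21.png',im);C=cam('wrist',s)
for p in[(598,34,94),(571,-64,94)]:print(proj(C,p).round(0))
E
```

```text
30.25 [597.01461209  34.09541834 187.99009741] [-1.79846730e+02  9.64009856e-03  9.32143736e+01] [-0.22452335  0.28177583 -0.3149056 ]
[325. 241.]
[282. 363.]
```

View pics/w21.png

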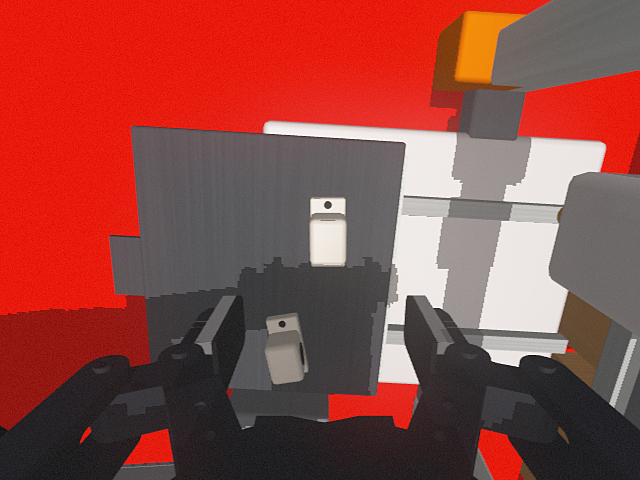

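Call:
servo_tool(series=[{"dx": -0.1, "dy": 0.3, "dz": 3, "fingers": 6.5, "twist": 0}, {"dx": 0, "dy": 0, "dz": 3, "fingers": 6.5, "twist": 0}, {"dx": 0, "dy": 0, "dz": 2, "fingers": 6.5, "twist": 0}, {"dx": 0, "dy": 0, "dz": 2, "fingers": 6.5, "twist": 0}, {"dx": 0, "dy": 0, "dz": 1.2, "fingers": 6.5, "twist": 0}, {"dx": 0, "dy": 0, "dz": 1, "fingers": 6.5, "twist": 0}, {"dx": 0, "dy": 0, "dz": 0, "fingers": 4.5, "twist": 0}, {"dx": 0, "dy": 0, "dz": 0, "fingers": 4.5, "twist": 0}, {"dx": 0, "dy": 0, "dz": 0, "fingers": 4.5, "twist": 0}])

```text
clock: 31.2
eef_pos: [601.8, 33.5, 68.4]
tool_rot: [179.9, -0.0, 93.1]
contact_force: [0.1, -0.4, -0.1]
grip_width: 44.8
```

Call:
servo_tool(series=[{"dx": 0, "dy": 0, "dz": 0, "fingers": 1.5, "twist": 0}, {"dx": 0, "dy": 0, "dz": 0, "fingers": 1.5, "twist": 0}, {"dx": 0, "dy": 0, "dz": 0, "fingers": 1.5, "twist": 0}, {"dx": 0, "dy": 0, "dz": 0, "fingers": 1.5, "twist": 0}, {"dx": 0, "dy": 0, "dz": 0, "fingers": 1.5, "twist": 0}])

```text
clock: 31.7
eef_pos: [601.8, 33.6, 68.5]
tool_rot: [179.9, 0.0, 93.1]
contact_force: [-0.9, 0.7, 6.2]
grip_width: 24.5
```

```bash
python3 - <<'E'
from h import *
s=get_state();print(s['clock'],s['eef_pos'],s['tool_rot'],s['contact_force'])
im=grab_frame('wrist');cv2.imwrite('pics/w22.png',im)
mv((491,-347,66))
E
```

```text
31.7 [601.77590919  33.62969499  68.51246382] [1.79910477e+02 8.80941514e-05 9.31021176e+01] [-0.92431545  0.66831665  6.24908045]
mm dx -374.1 dy -131.2 dz 2.5 yaw 93.1
```

View pics/w22.png

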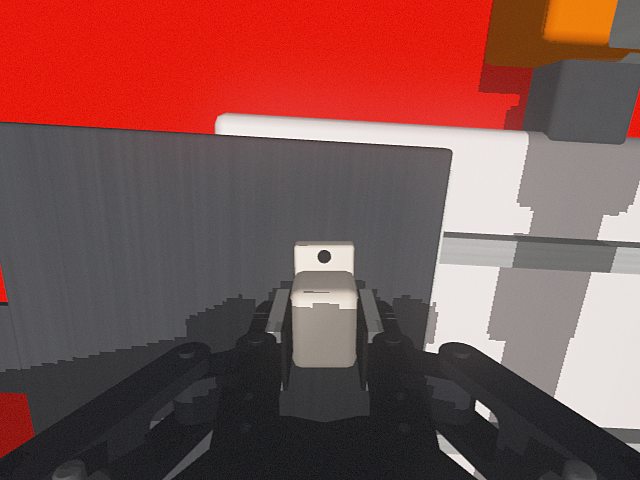

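Call:
servo_tool(series=[{"dx": 0, "dy": 0, "dz": -1, "fingers": 1.5, "twist": 0}, {"dx": 0, "dy": 0, "dz": -3, "fingers": 1.5, "twist": 0}, {"dx": 0, "dy": 0, "dz": -3.5, "fingers": 1.5, "twist": 0}, {"dx": 0, "dy": 0, "dz": -3.5, "fingers": 1.5, "twist": 0}, {"dx": -3.4, "dy": -1.19, "dz": 0, "fingers": 1.5, "twist": 0}, {"dx": -3.4, "dy": -1.19, "dz": 0, "fingers": 1.5, "twist": 0}, {"dx": -3.4, "dy": -1.19, "dz": 0, "fingers": 1.5, "twist": 0}, {"dx": -3.4, "dy": -1.19, "dz": 0, "fingers": 1.5, "twist": 0}, {"dx": -3.4, "dy": -1.19, "dz": 0, "fingers": 1.5, "twist": 0}, {"dx": -3.4, "dy": -1.19, "dz": 0, "fingers": 1.5, "twist": 0}, {"dx": -3.4, "dy": -1.19, "dz": 0, "fingers": 1.5, "twist": 0}, {"dx": -3.4, "dy": -1.19, "dz": 0, "fingers": 1.5, "twist": 0}, {"dx": -3.4, "dy": -1.19, "dz": 0, "fingers": 1.5, "twist": 0}, {"dx": -3.4, "dy": -1.19, "dz": 0, "fingers": 1.5, "twist": 0}, {"dx": -3.4, "dy": -1.19, "dz": 0, "fingers": 1.5, "twist": 0}, {"dx": 0, "dy": 0, "dz": 0, "fingers": 1.5, "twist": -0.08}, {"dx": 0, "dy": 0, "dz": 0, "fingers": 1.5, "twist": 0}])

```text
clock: 33.45
eef_pos: [490.1, -347.9, 178.0]
tool_rot: [180.0, 0.0, 97.6]
contact_force: [-0.4, -0.1, -1.2]
grip_width: 24.6
```

```bash
python3 - <<'E'
from h import *
s=get_state();print(s['clock'],s['eef_pos'],s['tool_rot'],s['contact_force'],s['grip_width'])
im=grab_frame('wrist');cv2.imwrite('pics/w23.png',im)
E
```

```text
33.45 [ 490.09105837 -347.90295917  177.95731346] [1.79987736e+02 6.14098087e-03 9.76459286e+01] [-0.36288534 -0.11231445 -1.15665292] 24.576026401951427
```

View pics/w23.png

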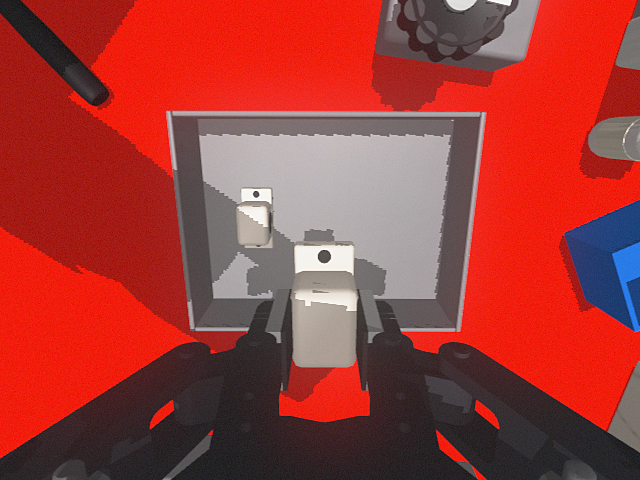

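Call:
servo_tool(series=[{"dx": 0, "dy": 0, "dz": 4, "fingers": 1.5, "twist": 0}, {"dx": 0, "dy": 0, "dz": 4, "fingers": 1.5, "twist": 0}, {"dx": 0, "dy": 0, "dz": 4, "fingers": 1.5, "twist": 0}, {"dx": 0, "dy": 0, "dz": 2, "fingers": 1.5, "twist": 0}, {"dx": 0, "dy": 0, "dz": 1, "fingers": 1.5, "twist": 0}, {"dx": 0, "dy": 0, "dz": 0.9, "fingers": 1.5, "twist": 0}, {"dx": 0, "dy": 0, "dz": 0.5, "fingers": 1.5, "twist": 0}, {"dx": 0, "dy": 0, "dz": 0, "fingers": 1.5, "twist": 0}, {"dx": 0, "dy": 0, "dz": 0, "fingers": 1.5, "twist": 0}])

```text
clock: 34.4
eef_pos: [491.2, -347.3, 14.4]
tool_rot: [179.9, 0.1, 97.7]
contact_force: [-0.4, 0.4, -0.6]
grip_width: 24.9
```

Call:
servo_tool(series=[{"dx": 0, "dy": 0, "dz": 0, "fingers": 4, "twist": 0}, {"dx": 0, "dy": 0, "dz": 0, "fingers": 4, "twist": 0}, {"dx": 0, "dy": 0, "dz": 0, "fingers": 4, "twist": 0}, {"dx": 0, "dy": 0, "dz": -2, "fingers": 4, "twist": 0}, {"dx": 0, "dy": 0, "dz": -4, "fingers": 4, "twist": 0}, {"dx": 0, "dy": 0, "dz": -4, "fingers": 4, "twist": 0}, {"dx": 0, "dy": 0, "dz": -4, "fingers": 6.5, "twist": 0}, {"dx": 0, "dy": 0, "dz": -4, "fingers": 6.5, "twist": 0}, {"dx": 0, "dy": 0, "dz": 0, "fingers": 6.5, "twist": 0}])

```text
clock: 35.3
eef_pos: [493.3, -349.0, 199.7]
tool_rot: [179.6, 0.4, 97.7]
contact_force: [-0.1, 1.0, 0.2]
grip_width: 64.9
```

```bash
python3 - <<'E'
from h import *
s=get_state();print(s['clock'],s['eef_pos'],s['tool_rot'],s['contact_force'],s['grip_width'])
im=grab_frame('wrist');cv2.imwrite('pics/w24.png',im)
mv((571,-65,190))
E
```

```text
35.3 [ 493.29259585 -348.97765914  199.66268858] [179.59645454   0.37926327  97.67308802] [-0.10026027  1.03197461  0.15840775] 64.91992290833825
mm dx 270.1 dy 116.0 dz 6.8 yaw 97.7
```

View pics/w24.png

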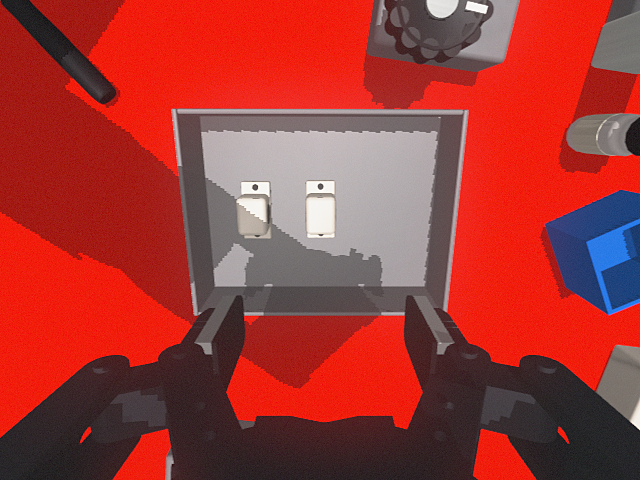

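Call:
servo_tool(series=[{"dx": 3.38, "dy": 1.45, "dz": 0, "fingers": 6.5, "twist": 0}, {"dx": 3.38, "dy": 1.45, "dz": 0, "fingers": 6.5, "twist": 0}, {"dx": 3.38, "dy": 1.45, "dz": 0, "fingers": 6.5, "twist": 0}, {"dx": 3.38, "dy": 1.45, "dz": 0, "fingers": 6.5, "twist": 0}, {"dx": 3.38, "dy": 1.45, "dz": 0, "fingers": 6.5, "twist": 0}, {"dx": 3.38, "dy": 1.45, "dz": 0, "fingers": 6.5, "twist": 0}, {"dx": 3.38, "dy": 1.45, "dz": 0, "fingers": 6.5, "twist": 0}, {"dx": 3.38, "dy": 1.45, "dz": 0, "fingers": 6.5, "twist": 0}, {"dx": 0, "dy": 0, "dz": 0, "fingers": 6.5, "twist": -0.09}, {"dx": 0, "dy": 0, "dz": 0, "fingers": 6.5, "twist": 0}, {"dx": 0, "dy": 0, "dz": 0, "fingers": 6.5, "twist": 0}])

```text
clock: 36.45
eef_pos: [568.7, -63.7, 192.5]
tool_rot: [-179.9, -0.0, 102.7]
contact_force: [0.0, -0.6, 0.4]
grip_width: 64.9
```

```bash
python3 - <<'E'
from h import *
s=get_state();print(s['clock'],s['eef_pos'],s['tool_rot'],s['contact_force'])
im=grab_frame('wrist');cv2.imwrite('pics/w25.png',im);C=cam('wrist',s)
for p in[(571,-64,94)]:print(proj(C,p).round(0))
E
```

```text
36.45 [568.74162747 -63.68417654 192.52941418] [-1.79908392e+02 -1.92149316e-02  1.02713343e+02] [ 0.04921481 -0.61899936  0.37599293]
[326. 240.]
```

View pics/w25.png

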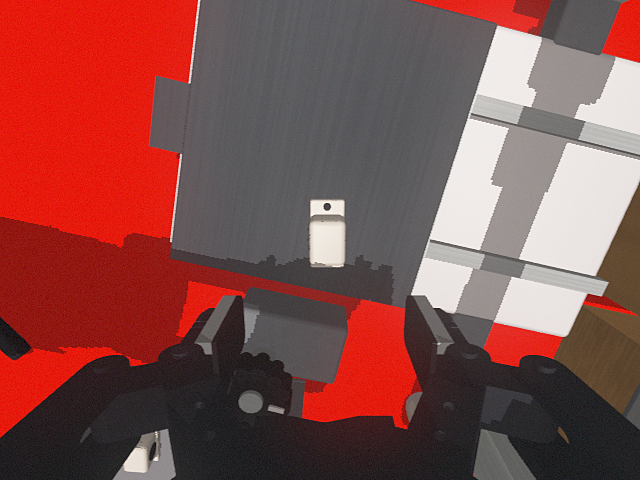

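Call:
servo_tool(series=[{"dx": -0.1, "dy": 0.15, "dz": 3, "fingers": 6.5, "twist": 0}, {"dx": 0, "dy": 0, "dz": 3, "fingers": 6.5, "twist": 0}, {"dx": 0, "dy": 0, "dz": 3, "fingers": 6.5, "twist": 0}, {"dx": 0, "dy": 0, "dz": 1.5, "fingers": 6.5, "twist": 0}, {"dx": 0, "dy": 0, "dz": 1.2, "fingers": 6.5, "twist": 0}, {"dx": 0, "dy": 0, "dz": 0.8, "fingers": 6.5, "twist": 0}, {"dx": 0, "dy": 0, "dz": 0, "fingers": 4.5, "twist": 0}, {"dx": 0, "dy": 0, "dz": 0, "fingers": 4.5, "twist": 0}, {"dx": 0, "dy": 0, "dz": 0, "fingers": 4.5, "twist": 0}])

```text
clock: 37.4
eef_pos: [571.8, -64.2, 69.5]
tool_rot: [179.9, 0.0, 102.8]
contact_force: [0.3, -0.6, 0.1]
grip_width: 45.1
```

Call:
servo_tool(series=[{"dx": 0, "dy": 0, "dz": 0, "fingers": 1.5, "twist": 0}, {"dx": 0, "dy": 0, "dz": 0, "fingers": 1.5, "twist": 0}, {"dx": 0, "dy": 0, "dz": 0, "fingers": 1.5, "twist": 0}, {"dx": 0, "dy": 0, "dz": 0, "fingers": 1.5, "twist": 0}, {"dx": 0, "dy": 0, "dz": 0, "fingers": 1.5, "twist": 0}])

```text
clock: 37.9
eef_pos: [571.7, -64.2, 69.4]
tool_rot: [179.9, 0.0, 102.8]
contact_force: [-1.5, 0.1, 6.4]
grip_width: 24.5
```

```bash
python3 - <<'E'
from h import *
s=get_state();print(s['clock'],s['eef_pos'],s['tool_rot'],s['contact_force'])
im=grab_frame('wrist');cv2.imwrite('pics/w26.png',im)
mv((551,-340,66))
E
```

```text
37.9 [571.68540048 -64.19661865  69.4381373 ] [1.79925630e+02 2.81159999e-02 1.02838324e+02] [-1.54362879  0.07474914  6.42541655]
mm dx -264.3 dy -81.5 dz 3.5 yaw 102.8
```

View pics/w26.png

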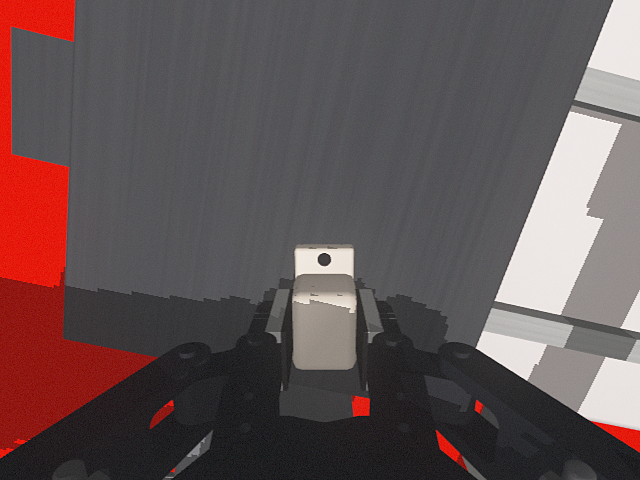

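Call:
servo_tool(series=[{"dx": 0, "dy": 0, "dz": -1, "fingers": 1.5, "twist": 0}, {"dx": 0, "dy": 0, "dz": -3, "fingers": 1.5, "twist": 0}, {"dx": 0, "dy": 0, "dz": -3.5, "fingers": 1.5, "twist": 0}, {"dx": 0, "dy": 0, "dz": -3.5, "fingers": 1.5, "twist": 0}, {"dx": -3.3, "dy": -1.02, "dz": 0, "fingers": 1.5, "twist": 0}, {"dx": -3.3, "dy": -1.02, "dz": 0, "fingers": 1.5, "twist": 0}, {"dx": -3.3, "dy": -1.02, "dz": 0, "fingers": 1.5, "twist": 0}, {"dx": -3.3, "dy": -1.02, "dz": 0, "fingers": 1.5, "twist": 0}, {"dx": -3.3, "dy": -1.02, "dz": 0, "fingers": 1.5, "twist": 0}, {"dx": -3.3, "dy": -1.02, "dz": 0, "fingers": 1.5, "twist": 0}, {"dx": -3.3, "dy": -1.02, "dz": 0, "fingers": 1.5, "twist": 0}, {"dx": -3.3, "dy": -1.02, "dz": 0, "fingers": 1.5, "twist": 0}, {"dx": 0, "dy": 0, "dz": 0, "fingers": 1.5, "twist": 0.09}, {"dx": 0, "dy": 0, "dz": 0, "fingers": 1.5, "twist": 0}])

```text
clock: 39.35
eef_pos: [549.7, -340.6, 178.9]
tool_rot: [180.0, -0.0, 97.5]
contact_force: [1.0, 0.5, -0.7]
grip_width: 24.4
```

```bash
python3 - <<'E'
from h import *
s=get_state();print(s['clock'],s['eef_pos'],s['tool_rot'],s['contact_force'],s['grip_width'])
im=grab_frame('wrist');cv2.imwrite('pics/w27.png',im)
E
```

```text
39.35 [ 549.74840251 -340.58268405  178.86232604] [ 1.79996974e+02 -4.13328441e-03  9.74960627e+01] [ 0.98037785  0.50958728 -0.74356985] 24.410687036849055
```

View pics/w27.png

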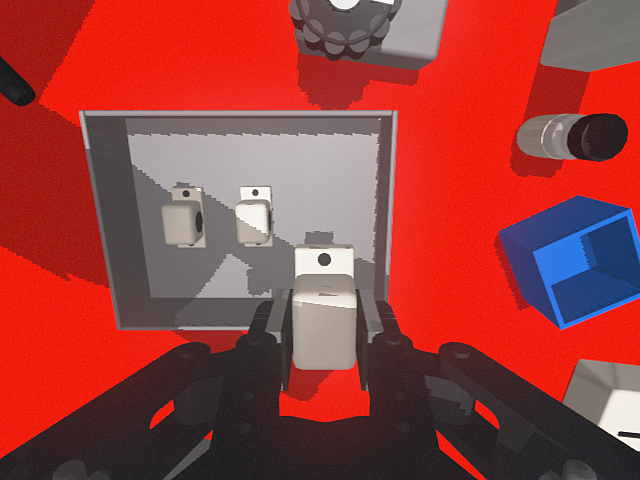

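Call:
servo_tool(series=[{"dx": 0, "dy": -0.3, "dz": 4, "fingers": 1.5, "twist": 0}, {"dx": 0, "dy": 0, "dz": 4, "fingers": 1.5, "twist": 0}, {"dx": 0, "dy": 0, "dz": 4, "fingers": 1.5, "twist": 0}, {"dx": 0, "dy": 0, "dz": 2, "fingers": 1.5, "twist": 0}, {"dx": 0, "dy": 0, "dz": 1, "fingers": 1.5, "twist": 0}, {"dx": 0, "dy": 0, "dz": 0.9, "fingers": 1.5, "twist": 0}, {"dx": 0, "dy": 0, "dz": 0.5, "fingers": 1.5, "twist": 0}, {"dx": 0, "dy": 0, "dz": 0, "fingers": 1.5, "twist": 0}, {"dx": 0, "dy": 0, "dz": 0, "fingers": 1.5, "twist": 0}])

```text
clock: 40.3
eef_pos: [547.8, -340.4, 15.5]
tool_rot: [179.9, 0.1, 97.7]
contact_force: [-0.2, -0.1, -1.1]
grip_width: 24.8
```

Call:
servo_tool(series=[{"dx": 0, "dy": 0, "dz": 0, "fingers": 4, "twist": 0}, {"dx": 0, "dy": 0, "dz": 0, "fingers": 4, "twist": 0}, {"dx": 0, "dy": 0, "dz": 0, "fingers": 4, "twist": 0}, {"dx": 0, "dy": 0, "dz": -2, "fingers": 4, "twist": 0}, {"dx": 0, "dy": 0, "dz": -4, "fingers": 4, "twist": 0}, {"dx": 0, "dy": 0, "dz": -4, "fingers": 4, "twist": 0}, {"dx": 0, "dy": 0, "dz": -4, "fingers": 8.5, "twist": 0}, {"dx": 0, "dy": 0, "dz": -4, "fingers": 8.5, "twist": 0}, {"dx": 0, "dy": 0, "dz": 0, "fingers": 8.5, "twist": 0}])

```text
clock: 41.2
eef_pos: [550.1, -342.0, 201.1]
tool_rot: [179.6, 0.4, 97.7]
contact_force: [0.1, -0.3, 0.5]
grip_width: 81.1
```

```bash
python3 - <<'E'
from h import *
s=get_state();print(s['clock'],s['qpos'].round(1),s['eef_pos'],s['tool_rot'],s['contact_force'],s['grip_width'])
im=grab_frame('wrist');cv2.imwrite('pics/w28.png',im)
im=grab_frame('scene');cv2.imwrite('pics/scene7.png',im)
mv((542.3,-198.5,190))
E
```

```text
41.2 [-32.   23.   92.3  -0.   64.1 -39.7] [ 550.12929925 -341.97024984  201.12516825] [179.5545164    0.37142263  97.67535531] [ 0.09875743 -0.32889354  0.48297761] 81.13667254793958
mm dx 141.3 dy 13.7 dz 5.8 yaw 97.7
```

View pics/w28.png

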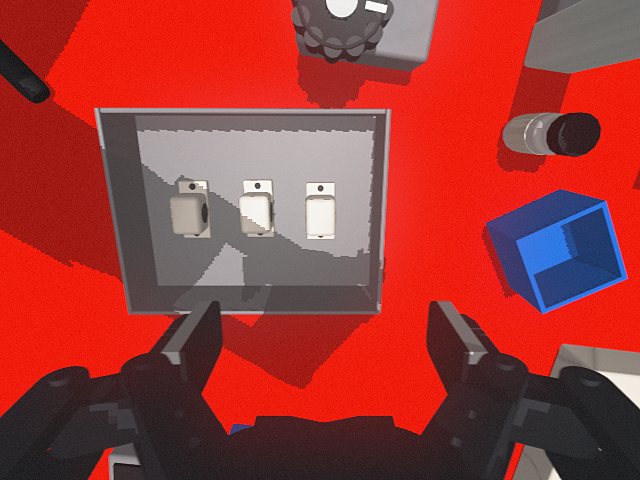

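View pics/scene7.png

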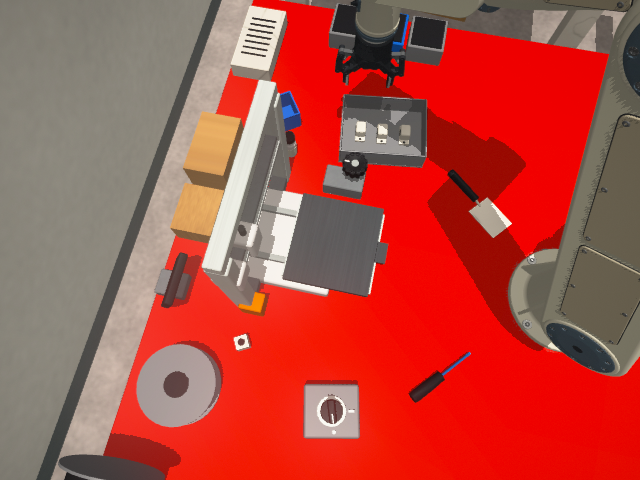

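Call:
servo_tool(series=[{"dx": 3.53, "dy": 0.34, "dz": 0, "fingers": 8.5, "twist": 0}, {"dx": 3.53, "dy": 0.34, "dz": 0, "fingers": 8.5, "twist": 0}, {"dx": 3.53, "dy": 0.34, "dz": 0, "fingers": 8.5, "twist": 0}, {"dx": 3.53, "dy": 0.34, "dz": 0, "fingers": 8.5, "twist": 0}, {"dx": 0, "dy": 0, "dz": 0, "fingers": 8.5, "twist": 0.145}, {"dx": 0, "dy": 0, "dz": 0, "fingers": 8.5, "twist": 0.145}, {"dx": 0, "dy": 0, "dz": 0, "fingers": 8.5, "twist": 0.145}, {"dx": 0, "dy": 0, "dz": 0, "fingers": 8.5, "twist": 0.145}, {"dx": 0, "dy": 0, "dz": 0, "fingers": 8.5, "twist": 0.145}, {"dx": 0, "dy": 0, "dz": 0, "fingers": 8.5, "twist": 0.145}, {"dx": 0, "dy": 0, "dz": 0, "fingers": 8.5, "twist": 0.145}, {"dx": 0, "dy": 0, "dz": 0, "fingers": 8.5, "twist": 0.145}, {"dx": 0, "dy": 0, "dz": 0, "fingers": 8.5, "twist": 0.145}, {"dx": 0, "dy": 0, "dz": 0, "fingers": 8.5, "twist": 0.145}, {"dx": 0, "dy": 0, "dz": 0, "fingers": 8.5, "twist": 0.145}, {"dx": 0, "dy": 0, "dz": 0, "fingers": 8.5, "twist": 0.145}, {"dx": 0, "dy": 0, "dz": 0, "fingers": 8.5, "twist": 0.145}, {"dx": 0, "dy": 0, "dz": 0, "fingers": 8.5, "twist": 0.145}, {"dx": 0, "dy": 0, "dz": 0, "fingers": 8.5, "twist": 0.145}, {"dx": 0, "dy": 0, "dz": 0, "fingers": 8.5, "twist": 0}])

```text
clock: 43.3
eef_pos: [540.8, -198.0, 192.8]
tool_rot: [180.0, 0.2, -27.1]
contact_force: [0.1, -1.0, 0.7]
grip_width: 85.1
```

Call:
servo_tool(series=[{"dx": 0, "dy": 0, "dz": 0, "fingers": 8.5, "twist": 0}])

```text
clock: 43.4
eef_pos: [541.1, -198.1, 193.3]
tool_rot: [180.0, 0.1, -26.7]
contact_force: [0.1, 0.2, -0.4]
grip_width: 84.6
```

```bash
python3 - <<'E'
from h import *
s=get_state();print(s['clock'],s['qpos'].round(1),s['eef_pos'],s['tool_rot'],s['contact_force'],s['grip_width'])
im=grab_frame('wrist');cv2.imwrite('pics/w29.png',im);C=cam('wrist',s)
print(proj(C,(542.5,-198.5,107)))
mv((542.5,-198.5,70))
E
```

```text
43.4 [-20.3  17.7 101.2   0.   61.2  96.4] [ 541.13482716 -198.09383678  193.30166876] [ 1.79987470e+02  1.15827226e-01 -2.66918546e+01] [ 0.09578334  0.22473257 -0.37690412] 84.62635078573813
[324.76442639 241.6367874 ]
mm dx 1.2 dy -0.2 dz 123.6 yaw -26.7
```

View pics/w29.png

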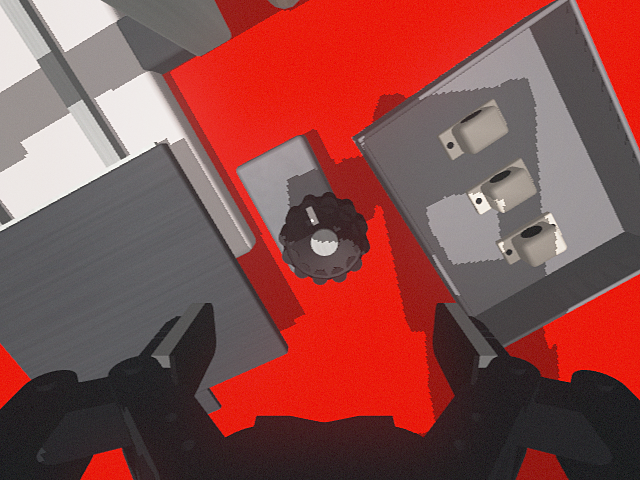

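Call:
servo_tool(series=[{"dx": 0.1, "dy": 0, "dz": 3, "fingers": 8.5, "twist": 0}, {"dx": 0, "dy": 0, "dz": 3, "fingers": 8.5, "twist": 0}, {"dx": 0, "dy": 0, "dz": 2, "fingers": 8.5, "twist": 0}, {"dx": 0, "dy": 0, "dz": 1.5, "fingers": 8.5, "twist": 0}, {"dx": 0, "dy": 0, "dz": 1, "fingers": 8.5, "twist": 0}, {"dx": 0, "dy": 0, "dz": 1, "fingers": 8.5, "twist": 0}, {"dx": 0, "dy": 0, "dz": 0.9, "fingers": 8.5, "twist": 0}, {"dx": 0, "dy": 0, "dz": 0, "fingers": 8.5, "twist": 0}, {"dx": 0, "dy": 0, "dz": 0, "fingers": 8.5, "twist": 0}])

```text
clock: 44.35
eef_pos: [542.9, -198.9, 70.7]
tool_rot: [-180.0, -0.0, -26.9]
contact_force: [0.1, 0.9, 0.7]
grip_width: 85.1
```

Call:
servo_tool(series=[{"dx": 0, "dy": 0, "dz": 0, "fingers": 4.8, "twist": 0}, {"dx": 0, "dy": 0, "dz": 0, "fingers": 4.8, "twist": 0}, {"dx": 0, "dy": 0, "dz": 0, "fingers": 4.8, "twist": 0}, {"dx": 0, "dy": 0, "dz": 0, "fingers": 4.8, "twist": 0}, {"dx": 0, "dy": 0, "dz": 0, "fingers": 4.8, "twist": 0}])

```text
clock: 44.85
eef_pos: [543.0, -199.1, 71.6]
tool_rot: [180.0, -0.1, -26.9]
contact_force: [-2.0, -0.5, 6.6]
grip_width: 58.5
```

Call:
servo_tool(series=[{"dx": 0, "dy": 0, "dz": 0, "fingers": 4.8, "twist": -0.1}, {"dx": 0, "dy": 0, "dz": 0, "fingers": 4.8, "twist": -0.1}, {"dx": 0, "dy": 0, "dz": 0, "fingers": 4.8, "twist": -0.1}, {"dx": 0, "dy": 0, "dz": 0, "fingers": 4.8, "twist": -0.1}, {"dx": 0, "dy": 0, "dz": 0, "fingers": 4.8, "twist": -0.1}, {"dx": 0, "dy": 0, "dz": 0, "fingers": 4.8, "twist": -0.1}, {"dx": 0, "dy": 0, "dz": 0, "fingers": 4.8, "twist": -0.1}, {"dx": 0, "dy": 0, "dz": 0, "fingers": 4.8, "twist": -0.1}, {"dx": 0, "dy": 0, "dz": 0, "fingers": 4.8, "twist": -0.1}, {"dx": 0, "dy": 0, "dz": 0, "fingers": 4.8, "twist": -0.1}, {"dx": 0, "dy": 0, "dz": 0, "fingers": 4.8, "twist": -0.1}, {"dx": 0, "dy": 0, "dz": 0, "fingers": 4.8, "twist": -0.1}, {"dx": 0, "dy": 0, "dz": 0, "fingers": 4.8, "twist": -0.1}, {"dx": 0, "dy": 0, "dz": 0, "fingers": 4.8, "twist": -0.1}, {"dx": 0, "dy": 0, "dz": 0, "fingers": 4.8, "twist": -0.1}])

```text
clock: 46.35
eef_pos: [542.5, -197.3, 71.6]
tool_rot: [-179.9, -0.1, 59.2]
contact_force: [-4.5, 9.7, 11.1]
grip_width: 58.5
```

Call:
servo_tool(series=[{"dx": 0, "dy": 0, "dz": 0, "fingers": 4.8, "twist": -0.1}, {"dx": 0, "dy": 0, "dz": 0, "fingers": 4.8, "twist": -0.1}, {"dx": 0, "dy": 0, "dz": 0, "fingers": 4.8, "twist": -0.1}, {"dx": 0, "dy": 0, "dz": 0, "fingers": 4.8, "twist": -0.1}, {"dx": 0, "dy": 0, "dz": 0, "fingers": 4.8, "twist": -0.1}, {"dx": 0, "dy": 0, "dz": 0, "fingers": 4.8, "twist": -0.1}, {"dx": 0, "dy": 0, "dz": 0, "fingers": 4.8, "twist": -0.1}, {"dx": 0, "dy": 0, "dz": 0, "fingers": 4.8, "twist": -0.1}, {"dx": 0, "dy": 0, "dz": 0, "fingers": 4.8, "twist": -0.1}, {"dx": 0, "dy": 0, "dz": 0, "fingers": 4.8, "twist": -0.1}, {"dx": 0, "dy": 0, "dz": 0, "fingers": 4.8, "twist": -0.1}, {"dx": 0, "dy": 0, "dz": 0, "fingers": 4.8, "twist": -0.1}, {"dx": 0, "dy": 0, "dz": 0, "fingers": 4.8, "twist": -0.1}, {"dx": 0, "dy": 0, "dz": 0, "fingers": 4.8, "twist": -0.1}, {"dx": 0, "dy": 0, "dz": 0, "fingers": 4.8, "twist": -0.1}, {"dx": 0, "dy": 0, "dz": 0, "fingers": 4.8, "twist": 0}])

```text
clock: 47.95
eef_pos: [540.6, -197.6, 71.5]
tool_rot: [-180.0, -0.2, 145.1]
contact_force: [-11.5, 6.8, 16.8]
grip_width: 58.6
```

```bash
python3 - <<'E'
from h import *
s=get_state();print(s['clock'],s['eef_pos'],s['tool_rot'],s['contact_force'],s['ft_torque'],s['grip_width'])
im=grab_frame('wrist');cv2.imwrite('pics/w30.png',im)
E
```

```text
47.95 [ 540.5841884  -197.63259517   71.50459582] [-179.96652405   -0.24537329  145.14633979] [-11.4549941    6.8328279   16.79709152] [1.08317775 1.58314069 0.30206405] 58.62406731115661
```

View pics/w30.png

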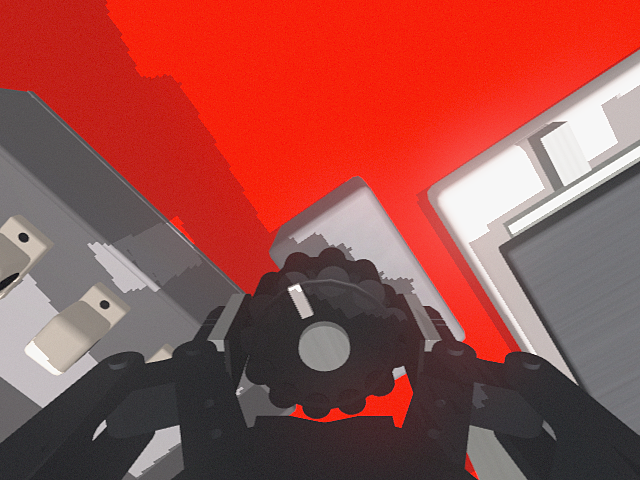

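Call:
servo_tool(series=[{"dx": 0, "dy": 0, "dz": 0, "fingers": 4.8, "twist": -0.1}, {"dx": 0, "dy": 0, "dz": 0, "fingers": 4.8, "twist": -0.1}, {"dx": 0, "dy": 0, "dz": 0, "fingers": 4.8, "twist": -0.05}, {"dx": 0, "dy": 0, "dz": 0, "fingers": 4.8, "twist": 0}])

```text
clock: 48.4
eef_pos: [541.8, -198.4, 71.5]
tool_rot: [180.0, -0.1, 159.3]
contact_force: [-7.2, 1.8, 10.9]
grip_width: 58.4
```

```bash
python3 - <<'E'
from h import *
s=get_state();print(s['clock'],s['eef_pos'],s['tool_rot'],s['contact_force'],s['ft_torque'],s['grip_width'])
E
```

```text
48.4 [ 541.75559075 -198.41310216   71.46756764] [ 1.79969836e+02 -8.95457782e-02  1.59278117e+02] [-7.20802934  1.84801918 10.93145625] [ 0.57387606  0.76607362 -0.29563983] 58.41787655976493
```

Call:
servo_tool(series=[{"dx": 0, "dy": 0, "dz": 0, "fingers": 4.8, "twist": -0.05}, {"dx": 0, "dy": 0, "dz": 0, "fingers": 4.8, "twist": -0.03}, {"dx": 0, "dy": 0, "dz": 0, "fingers": 4.8, "twist": 0}])

```text
clock: 48.7
eef_pos: [544.1, -199.1, 71.6]
tool_rot: [180.0, 0.2, 163.9]
contact_force: [2.2, 0.5, 6.9]
grip_width: 58.6
```

```bash
python3 - <<'E'
from h import *
s=get_state();print(s['clock'],s['eef_pos'],s['tool_rot'],s['contact_force'],s['ft_torque'],s['grip_width'])
im=grab_frame('wrist');cv2.imwrite('pics/w31.png',im)
E
```

```text
48.7 [ 544.08958553 -199.10180045   71.56295303] [1.79987899e+02 1.72579141e-01 1.63869896e+02] [2.1588102  0.51902356 6.88030814] [ 0.35762119 -0.47566518 -0.1275787 ] 58.59152932631351
```

View pics/w31.png

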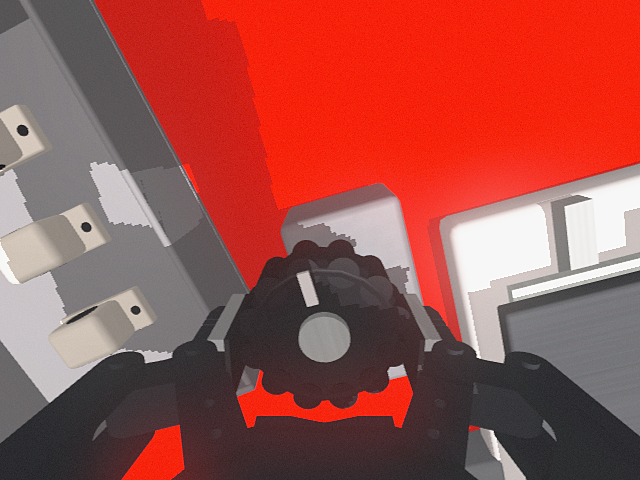

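Call:
servo_tool(series=[{"dx": 0, "dy": 0, "dz": 0, "fingers": 8.5, "twist": 0}, {"dx": 0, "dy": 0, "dz": 0, "fingers": 8.5, "twist": 0}, {"dx": 0, "dy": 0, "dz": 0, "fingers": 8.5, "twist": 0}, {"dx": 0, "dy": 0, "dz": 0, "fingers": 8.5, "twist": 0}, {"dx": 0, "dy": 0, "dz": -3, "fingers": 8.5, "twist": 0}, {"dx": 0, "dy": 0, "dz": -4, "fingers": 8.5, "twist": 0}, {"dx": 0, "dy": 0, "dz": -4, "fingers": 8.5, "twist": 0}, {"dx": 0, "dy": 0, "dz": -2, "fingers": 8.5, "twist": 0}, {"dx": 0, "dy": 0, "dz": 0, "fingers": 8.5, "twist": 0}])

```text
clock: 49.65
eef_pos: [544.5, -199.5, 203.8]
tool_rot: [-180.0, 0.3, 163.9]
contact_force: [0.1, -0.5, 0.3]
grip_width: 84.6
```

```bash
python3 - <<'E'
from h import *
s=get_state();print(s['clock'],s['qpos'].round(1),s['eef_pos'],s['tool_rot'],s['contact_force'])
t=grab_frame('top');sc=grab_frame('scene');w=grab_frame('wrist')
cv2.imwrite('pics/top8.png',t);cv2.imwrite('pics/scene8.png',sc);cv2.imwrite('pics/w32.png',w)
t0=cv2.imread('pics/top0.png');s0=cv2.imread('pics/scene0.png')
a=lambda im,x,y,w,h,k:cv2.resize(im[y:y+h,x:x+w],None,fx=k,fy=k,interpolation=cv2.INTER_CUBIC)
cv2.imwrite('pics/c11.png',np.hstack([a(t0,260,170,140,110,2.8),a(t,260,170,140,110,2.8)]))
# dark column scan at front edge
for im,n in((t0,'0'),(t,'8')):
    g=cv2.cvtColor(im,cv2.COLOR_BGR2GRAY).astype(int)
    for x in(285,300,370): print(n,x,g[236:256,x].tolist())
E
```

```text
49.65 [-20.3  17.1 100.6  -0.   62.  -94.1] [ 544.48982926 -199.49386949  203.83778194] [-179.97224807    0.32456614  163.85673279] [ 0.09212868 -0.48429882  0.32385557]
0 285 [99, 102, 102, 102, 101, 99, 97, 99, 103, 51, 152, 255, 255, 176, 144, 255, 253, 251, 251, 251]
0 300 [99, 100, 101, 101, 100, 99, 97, 98, 102, 66, 146, 253, 253, 195, 136, 131, 132, 151, 152, 152]
0 370 [94, 96, 92, 95, 95, 95, 95, 94, 96, 95, 46, 111, 254, 252, 176, 250, 250, 249, 249, 249]
8 285 [101, 102, 102, 102, 102, 99, 98, 100, 103, 51, 153, 255, 255, 177, 146, 255, 253, 251, 251, 251]
8 300 [99, 101, 102, 101, 100, 100, 98, 99, 102, 65, 145, 253, 253, 197, 137, 133, 131, 151, 153, 153]
8 370 [95, 96, 93, 94, 96, 96, 96, 94, 96, 97, 46, 112, 254, 254, 177, 251, 250, 249, 249, 249]
```

View pics/c11.png

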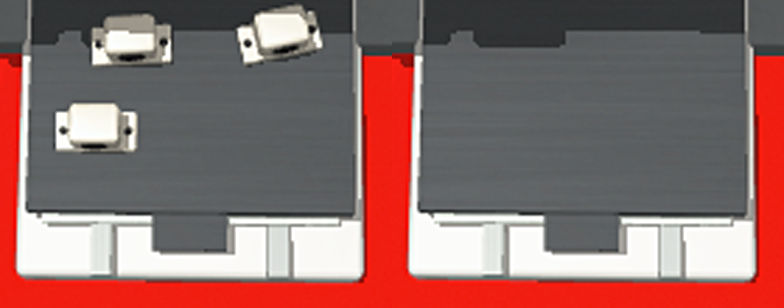

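View pics/w32.png

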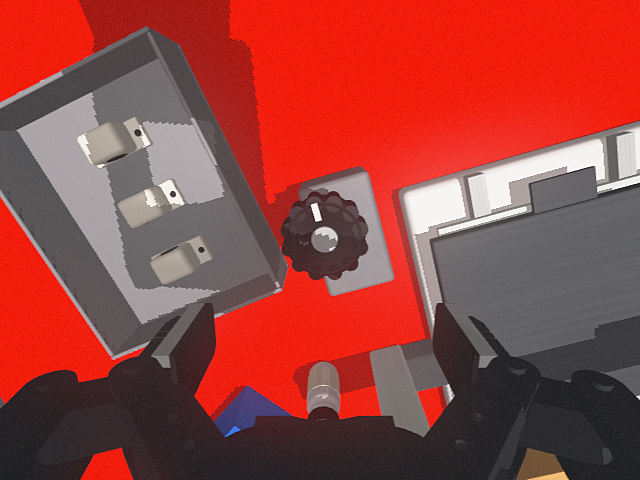

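Call:
servo_tool(series=[{"dx": 1.524, "dy": 3.707, "dz": 0, "fingers": 8.5, "twist": 0}, {"dx": 1.524, "dy": 3.707, "dz": 0, "fingers": 8.5, "twist": 0}, {"dx": 1.524, "dy": 3.707, "dz": 0, "fingers": 8.5, "twist": 0}, {"dx": 1.524, "dy": 3.707, "dz": 0, "fingers": 8.5, "twist": 0}, {"dx": 1.524, "dy": 3.707, "dz": 0, "fingers": 8.5, "twist": 0}, {"dx": 1.524, "dy": 3.707, "dz": 0, "fingers": 8.5, "twist": 0}, {"dx": 1.524, "dy": 3.707, "dz": 0, "fingers": 8.5, "twist": 0}, {"dx": 1.524, "dy": 3.707, "dz": 0, "fingers": 8.5, "twist": 0}, {"dx": 1.524, "dy": 3.707, "dz": 0, "fingers": 8.5, "twist": 0}, {"dx": 1.524, "dy": 3.707, "dz": 0, "fingers": 8.5, "twist": 0}, {"dx": 1.524, "dy": 3.707, "dz": 0, "fingers": 8.5, "twist": 0}, {"dx": 1.524, "dy": 3.707, "dz": 0, "fingers": 8.5, "twist": 0}, {"dx": 1.524, "dy": 3.707, "dz": 0, "fingers": 8.5, "twist": 0}, {"dx": 1.524, "dy": 3.707, "dz": 0, "fingers": 8.5, "twist": 0}])

```text
clock: 51.2
eef_pos: [480.8, 360.1, 198.4]
tool_rot: [-179.8, -0.1, 163.9]
contact_force: [1.3, -0.2, 0.1]
grip_width: 84.8
```

Call:
servo_tool(series=[{"dx": 0, "dy": 0, "dz": 0, "fingers": 8.5, "twist": 0.142}, {"dx": 0, "dy": 0, "dz": 0, "fingers": 8.5, "twist": 0.142}, {"dx": 0, "dy": 0, "dz": 0, "fingers": 8.5, "twist": 0.142}, {"dx": 0, "dy": 0, "dz": 0, "fingers": 8.5, "twist": 0.142}, {"dx": 0, "dy": 0, "dz": 0, "fingers": 6, "twist": 0.142}, {"dx": 0, "dy": 0, "dz": 0, "fingers": 6, "twist": 0.142}, {"dx": 0, "dy": 0, "dz": 0, "fingers": 6, "twist": 0.142}, {"dx": 0, "dy": 0, "dz": 0, "fingers": 6, "twist": 0}, {"dx": 0, "dy": 0, "dz": 0, "fingers": 6, "twist": 0}])

```text
clock: 52.1
eef_pos: [481.5, 358.6, 199.1]
tool_rot: [-179.9, 0.0, 107.1]
contact_force: [-0.5, -0.1, 0.2]
grip_width: 59.9
```

```bash
python3 - <<'E'
from h import *
s=get_state();print(s['clock'],s['qpos'].round(1),s['eef_pos'],s['tool_rot'],s['contact_force'])
im=grab_frame('wrist');cv2.imwrite('pics/w33.png',im)
crop(im,240,130,400,290,4,'pics/w33c.png')
print(proj(cam('wrist',s),(483.3,358.2,92)))
E
```

```text
52.1 [36.5 19.4 97.9  0.  62.8 19.4] [481.52033028 358.61585781 199.12726412] [-1.79879490e+02  4.22979798e-02  1.07141331e+02] [-0.49152547 -0.12327049  0.22638825]
[325.23182141 236.69378802]
```

View pics/w33c.png

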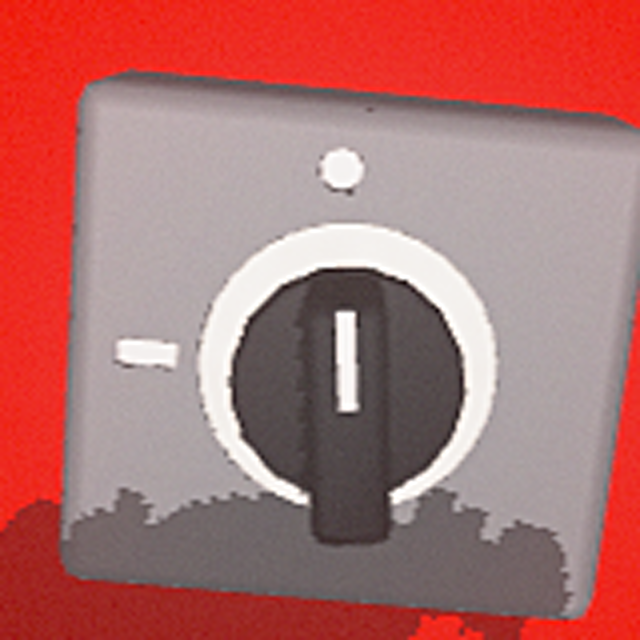

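Call:
servo_tool(series=[{"dx": -0.08, "dy": 0.15, "dz": 3, "fingers": 4.5, "twist": 0}, {"dx": 0, "dy": 0, "dz": 3, "fingers": 4.5, "twist": 0}, {"dx": 0, "dy": 0, "dz": 2.5, "fingers": 4.5, "twist": 0}, {"dx": 0, "dy": 0, "dz": 2, "fingers": 4.5, "twist": 0}, {"dx": 0, "dy": 0, "dz": 1, "fingers": 4.5, "twist": 0}, {"dx": 0, "dy": 0, "dz": 1, "fingers": 4.5, "twist": 0}, {"dx": 0, "dy": 0, "dz": 0, "fingers": 4.5, "twist": 0}, {"dx": 0, "dy": 0, "dz": 0, "fingers": 4.5, "twist": 0}])

```text
clock: 52.95
eef_pos: [484.1, 359.0, 76.0]
tool_rot: [180.0, -0.0, 106.9]
contact_force: [0.8, -0.1, 0.1]
grip_width: 45.1
```

```bash
python3 - <<'E'
from h import *
s=get_state();print(s['clock'],s['eef_pos'],s['tool_rot'],s['contact_force'])
im=grab_frame('wrist');cv2.imwrite('pics/w34.png',im)
E
```

```text
52.95 [484.05444253 358.96132722  76.01044773] [ 1.79965358e+02 -1.24750822e-02  1.06932917e+02] [ 0.80717499 -0.11103758  0.06860603]
```

View pics/w34.png

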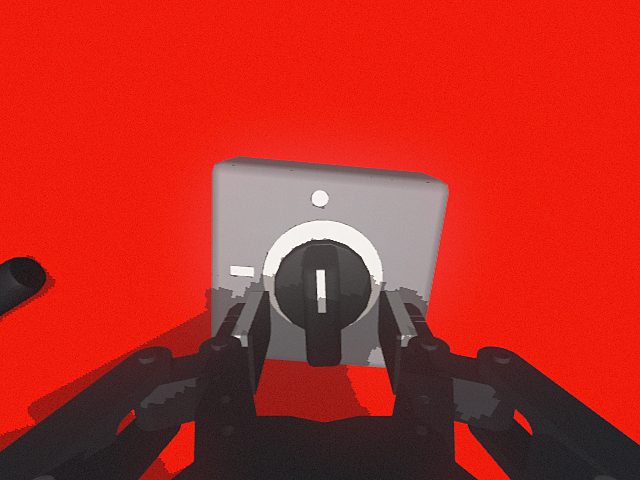

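Call:
servo_tool(series=[{"dx": 0, "dy": -0.06, "dz": 0.6, "fingers": 4.5, "twist": 0}, {"dx": 0, "dy": 0, "dz": 0.6, "fingers": 4.5, "twist": 0}, {"dx": 0, "dy": 0, "dz": 0, "fingers": 2.5, "twist": 0}, {"dx": 0, "dy": 0, "dz": 0, "fingers": 2.5, "twist": 0}, {"dx": 0, "dy": 0, "dz": 0, "fingers": 2.5, "twist": 0}])

```text
clock: 53.5
eef_pos: [483.2, 358.6, 63.6]
tool_rot: [180.0, -0.0, 106.9]
contact_force: [-0.3, -0.6, 0.8]
grip_width: 25.0
```

Call:
servo_tool(series=[{"dx": 0, "dy": 0, "dz": 0, "fingers": 0.8, "twist": 0}, {"dx": 0, "dy": 0, "dz": 0, "fingers": 0.8, "twist": 0}, {"dx": 0, "dy": 0, "dz": 0, "fingers": 0.8, "twist": 0}, {"dx": 0, "dy": 0, "dz": 0, "fingers": 0.8, "twist": 0}])

```text
clock: 53.9
eef_pos: [483.4, 358.7, 63.7]
tool_rot: [180.0, -0.0, 106.9]
contact_force: [-1.4, 0.5, 1.3]
grip_width: 13.5
```

Good grip (13.5). Press down and turn back counter-clockwise.

Call:
servo_tool(series=[{"dx": 0, "dy": 0, "dz": 0.2, "fingers": 0.8, "twist": 0}, {"dx": 0, "dy": 0, "dz": 0.2, "fingers": 0.8, "twist": 0}, {"dx": 0, "dy": 0, "dz": 0.2, "fingers": 0.8, "twist": 0}, {"dx": 0, "dy": 0, "dz": 0.2, "fingers": 0.8, "twist": 0}, {"dx": 0, "dy": 0, "dz": 0.05, "fingers": 0.8, "twist": 0}, {"dx": 0, "dy": 0, "dz": 0, "fingers": 0.8, "twist": 0}])

```text
clock: 54.5
eef_pos: [483.5, 358.8, 56.6]
tool_rot: [180.0, -0.0, 106.9]
contact_force: [-5.5, -3.0, 21.4]
grip_width: 14.0
```

Call:
servo_tool(series=[{"dx": 0, "dy": 0, "dz": 0, "fingers": 0.8, "twist": -0.1}, {"dx": 0, "dy": 0, "dz": 0, "fingers": 0.8, "twist": -0.1}, {"dx": 0, "dy": 0, "dz": 0, "fingers": 0.8, "twist": -0.1}, {"dx": 0, "dy": 0, "dz": 0, "fingers": 0.8, "twist": -0.1}, {"dx": 0, "dy": 0, "dz": 0, "fingers": 0.8, "twist": 0}])

```text
clock: 55.0
eef_pos: [483.0, 358.5, 56.6]
tool_rot: [-180.0, -0.0, 130.0]
contact_force: [-6.5, -2.8, 22.3]
grip_width: 13.6
```

```bash
python3 - <<'E'
from h import *
s=get_state();print(s['clock'],s['eef_pos'],s['tool_rot'],s['contact_force'],s['ft_torque'],s['grip_width'])
im=grab_frame('wrist');cv2.imwrite('pics/w35.png',im)
E
```

```text
55.0 [483.02616768 358.5266681   56.55823398] [-1.79991489e+02 -1.58888261e-02  1.29977470e+02] [-6.52946887 -2.76422972 22.27539442] [-0.85725341  1.15852361  0.00934293] 13.629428014155463
```

View pics/w35.png

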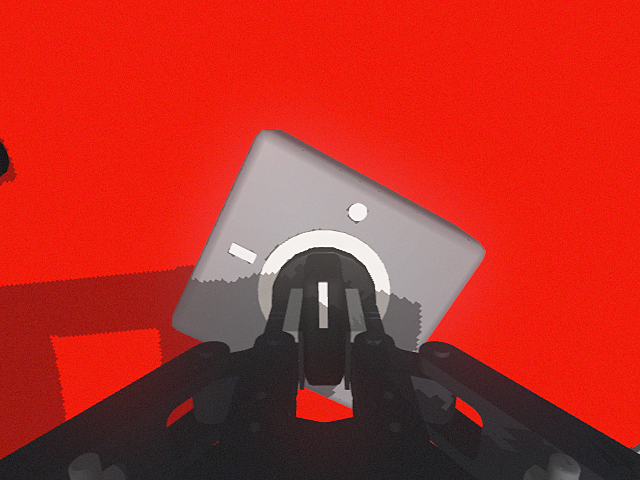

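Call:
servo_tool(series=[{"dx": 0, "dy": 0, "dz": 0, "fingers": 0.8, "twist": -0.1}, {"dx": 0, "dy": 0, "dz": 0, "fingers": 0.8, "twist": -0.1}, {"dx": 0, "dy": 0, "dz": 0, "fingers": 0.8, "twist": -0.1}, {"dx": 0, "dy": 0, "dz": 0, "fingers": 0.8, "twist": -0.1}, {"dx": 0, "dy": 0, "dz": 0, "fingers": 0.8, "twist": -0.1}, {"dx": 0, "dy": 0, "dz": 0, "fingers": 0.8, "twist": -0.1}, {"dx": 0, "dy": 0, "dz": 0, "fingers": 0.8, "twist": -0.1}, {"dx": 0, "dy": 0, "dz": 0, "fingers": 0.8, "twist": -0.1}, {"dx": 0, "dy": 0, "dz": 0, "fingers": 0.8, "twist": -0.1}, {"dx": 0, "dy": 0, "dz": 0, "fingers": 0.8, "twist": -0.1}, {"dx": 0, "dy": 0, "dz": 0, "fingers": 0.8, "twist": 0}])

```text
clock: 56.15
eef_pos: [482.6, 357.4, 56.5]
tool_rot: [-179.9, -0.1, -172.7]
contact_force: [-6.6, -8.7, 26.2]
grip_width: 13.5
```

```bash
python3 - <<'E'
from h import *
s=get_state();print(s['clock'],s['eef_pos'],s['tool_rot'],s['contact_force'],s['ft_torque'],s['grip_width'])
E
```

```text
56.15 [482.57211593 357.38816766  56.53557824] [-1.79906118e+02 -9.16478709e-02 -1.72709325e+02] [-6.61212453 -8.67220384 26.22177981] [-1.68440691  1.2135528   0.03739497] 13.518335962654154
```

Call:
servo_tool(series=[{"dx": 0, "dy": 0, "dz": 0, "fingers": 0.8, "twist": -0.05}, {"dx": 0, "dy": 0, "dz": 0, "fingers": 0.8, "twist": -0.03}, {"dx": 0, "dy": 0, "dz": 0, "fingers": 0.8, "twist": 0}])

```text
clock: 56.45
eef_pos: [482.6, 357.3, 56.5]
tool_rot: [-179.9, -0.1, -168.3]
contact_force: [-6.9, -9.1, 26.4]
grip_width: 13.6
```

```bash
python3 - <<'E'
from h import *
s=get_state();print(s['clock'],s['eef_pos'],s['tool_rot'],s['contact_force'],s['ft_torque'],s['grip_width'])
im=grab_frame('wrist');cv2.imwrite('pics/w36.png',im)
E
```

```text
56.45 [482.60778179 357.29249079  56.52848687] [-1.79910390e+02 -1.01646680e-01 -1.68279902e+02] [-6.91124617 -9.10575398 26.37430086] [-1.81301929  1.19228441 -0.17125926] 13.608605305172784
```

View pics/w36.png

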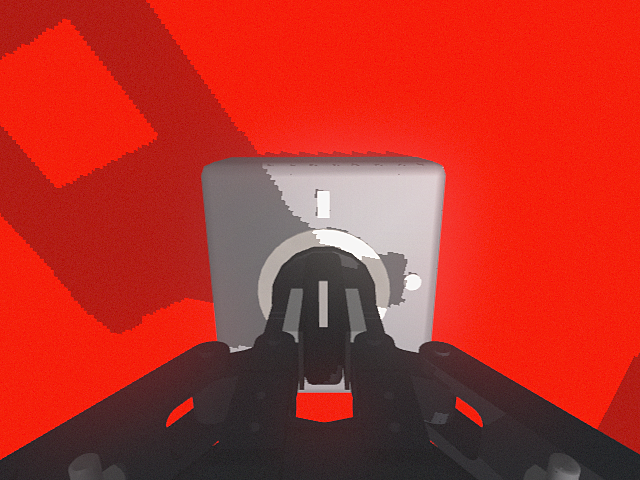

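Call:
servo_tool(series=[{"dx": 0, "dy": 0, "dz": 0, "fingers": 0.8, "twist": -0.05}, {"dx": 0, "dy": 0, "dz": 0, "fingers": 0.8, "twist": -0.03}, {"dx": 0, "dy": 0, "dz": 0, "fingers": 0.8, "twist": 0}])

```text
clock: 56.8
eef_pos: [482.9, 357.5, 56.5]
tool_rot: [-180.0, -0.1, -163.8]
contact_force: [-5.2, -8.9, 24.2]
grip_width: 13.8
```

```bash
python3 - <<'E'
from h import *
s=get_state();print(s['clock'],s['eef_pos'],s['tool_rot'],s['contact_force'],s['ft_torque'],s['grip_width'])
im=grab_frame('wrist');cv2.imwrite('pics/w37.png',im)
E
```

```text
56.8 [482.90815111 357.52450308  56.4920024 ] [-1.79961044e+02 -7.57888554e-02 -1.63810631e+02] [-5.1627543  -8.88877311 24.15294693] [-1.68922308  0.92078521 -1.09326931] 13.810109338699121
```

View pics/w37.png

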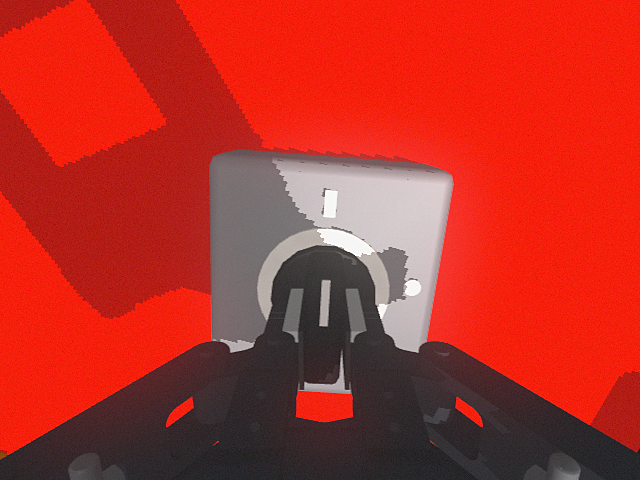

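Call:
servo_tool(series=[{"dx": 0, "dy": 0, "dz": -0.25, "fingers": 0.8, "twist": 0}, {"dx": 0, "dy": 0, "dz": -0.2, "fingers": 0.8, "twist": 0}, {"dx": 0, "dy": 0, "dz": -0.2, "fingers": 0.8, "twist": 0}, {"dx": 0, "dy": 0, "dz": -0.2, "fingers": 0.8, "twist": 0}, {"dx": 0, "dy": 0, "dz": 0, "fingers": 0.8, "twist": 0.05}, {"dx": 0, "dy": 0, "dz": 0, "fingers": 4.5, "twist": 0}, {"dx": 0, "dy": 0, "dz": 0, "fingers": 4.5, "twist": 0}, {"dx": 0, "dy": 0, "dz": 0, "fingers": 4.5, "twist": 0}, {"dx": 0, "dy": 0, "dz": 0, "fingers": 4.5, "twist": 0}, {"dx": 0, "dy": 0, "dz": -3, "fingers": 4.5, "twist": 0}, {"dx": 0, "dy": 0, "dz": -4, "fingers": 6, "twist": 0}, {"dx": 0, "dy": 0, "dz": -4, "fingers": 6, "twist": 0}, {"dx": 0, "dy": 0, "dz": -3, "fingers": 6, "twist": 0}, {"dx": 0, "dy": 0, "dz": 0, "fingers": 6, "twist": 0}])

```text
clock: 58.25
eef_pos: [485.3, 360.3, 208.3]
tool_rot: [179.8, 0.4, -166.5]
contact_force: [1.0, -1.1, -0.4]
grip_width: 60.1
```

```bash
python3 - <<'E'
from h import *
s=get_state();print(s['clock'],s['eef_pos'],s['tool_rot'],s['contact_force'],s['ft_torque'],s['grip_width'])
w=grab_frame('wrist');cv2.imwrite('pics/w38.png',w);t=grab_frame('top');cv2.imwrite('pics/top9.png',t);cv2.imwrite('pics/scene9.png',grab_frame('scene'))
a=lambda im,x,y,w,h,k:cv2.resize(im[y:y+h,x:x+w],None,fx=k,fy=k,interpolation=cv2.INTER_CUBIC)
cv2.imwrite('pics/c12.png',np.hstack([a(w,250,140,160,160,2.4),a(t,95,255,100,100,3.84)]))
C=cam('wrist',s)
E
```

```text
58.25 [485.32065422 360.30894874 208.28591883] [ 179.82013308    0.4147324  -166.54854514] [ 0.98318249 -1.10488222 -0.37225814] [ 0.01579909 -0.03660125 -0.03058099] 60.07861792983504
```

View pics/c12.png

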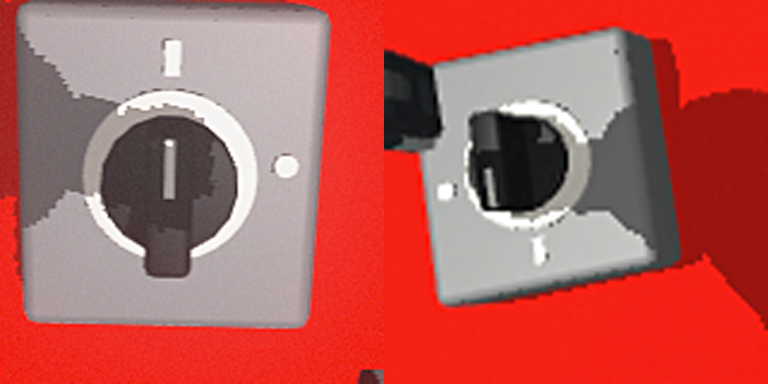

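View pics/top9.png

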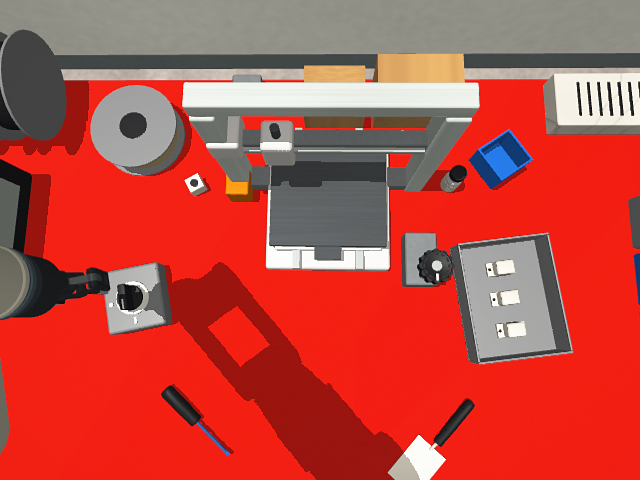

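```bash
python3 - <<'E'
from h import *
s=get_state();C=cam('wrist',s);T=cam('top')
a,b=tri([T,C],[(122.7,308.6),(320.4,199.2)]),tri([T,C],[(122.6,299.3),(320.4,222.1)]);print(a,b)
for z in(85,92):
    d=onz(C,(320.4,199.2),z)-onz(C,(320.4,222.1),z);print(math.degrees(math.atan2(d[1],d[0]))%360)
cv2.imwrite('pics/c13.png',cv2.resize(cv2.imread('pics/top9.png')[280:325,105:155],None,fx=12,fy=12,interpolation=cv2.INTER_CUBIC))
t0=cv2.imread('pics/top0.png').astype(int);t9=cv2.imread('pics/top9.png').astype(int)
for n,(x0,y0,x1,y1) in dict(cube=(180,170,212,200),jar=(438,162,470,195),bed=(265,235,392,272)).items(): print(n,np.abs(t0-t9)[y0:y1,x0:x1].mean())
E
```

```text
(array([460.91877017, 351.35896886,  96.17079767]), [np.float64(2.447234963297218), np.float64(2.44723496329739)]) (array([477.90189347, 355.47397553,  89.92385835]), [np.float64(2.03875480069997), np.float64(2.0387548006998095)])
193.32165350840143
193.3216535084015
cube 3.204513888888889
jar 3.2250631313131315
bed 4.388167695254309
```

View pics/c13.png

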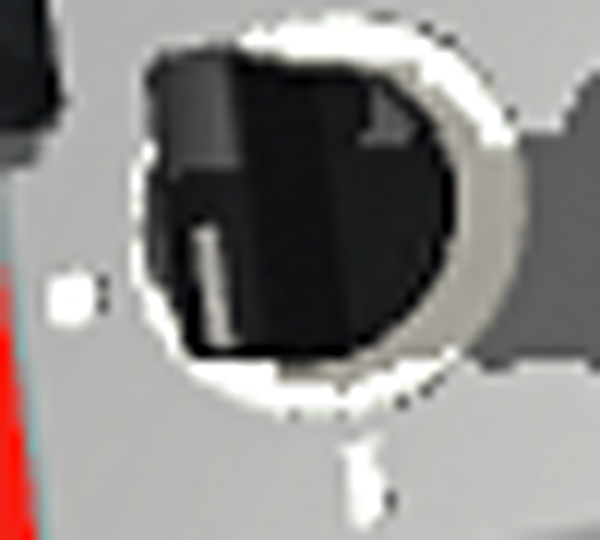

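```bash
python3 - <<'E'
from h import *
t0=cv2.imread('pics/top0.png');t9=cv2.imread('pics/top9.png')
d=np.abs(t0.astype(int)-t9)
print('ctrl',d[340:370,250:300].mean(), d[60:80,520:540].mean())
for n,(x0,y0,x1,y1) in dict(cube=(180,170,212,200),jar=(438,162,470,195)).items():
    print(n,(d[y0:y1,x0:x1].max(2)>40).sum(),cv2.phaseCorrelate(cv2.cvtColor(t0[y0:y1,x0:x1],6).astype(np.float32),cv2.cvtColor(t9[y0:y1,x0:x1],6).astype(np.float32)))
a=lambda im,x,y,w,h,k:cv2.resize(im[y:y+h,x:x+w],None,fx=k,fy=k,interpolation=cv2.INTER_CUBIC)
cv2.imwrite('pics/c14.png',np.vstack([np.hstack([a(i,170,160,50,50,5),a(i,430,155,50,50,5)]) for i in(t0,t9)]))
s=get_state();print(s['clock'],s['contact_force'],s['joint_velocities'].round(2))
E
```

```text
ctrl 26.248444444444445 5.8775
cube 0 ((-0.0034814261413664838, 0.01648649044828332), 0.9992671099180976)
jar 0 ((-0.013418927650583612, 0.038191783537882884), 1.0113755617704656)
58.4 [ 0.05722534  0.59014523 -0.28544032] [-0.06  1.08  0.84 -0.06  0.06  0.05]
```

View pics/c14.png

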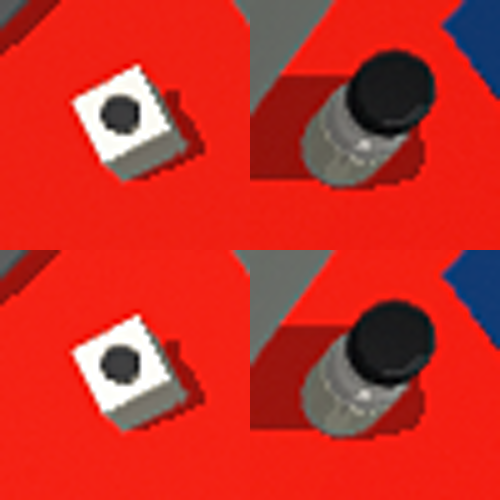

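View pics/scene9.png

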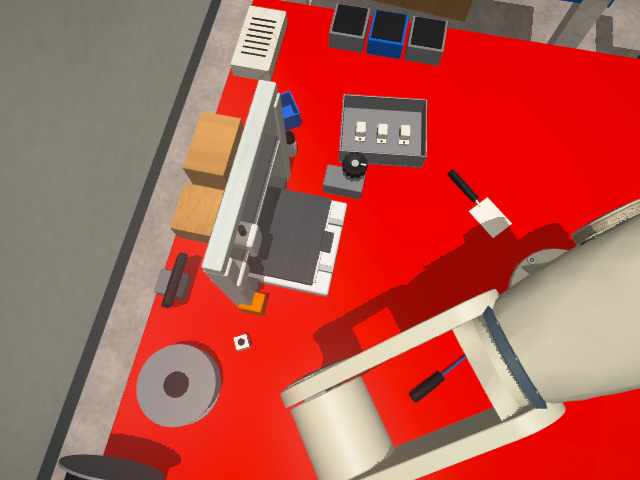

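```bash
python3 - <<'E'
from h import *
T=cam('top')
u=lambda a:np.array([math.cos(math.radians(a)),math.sin(math.radians(a))])
c=np.array([483.3,357.8])
for nm,a in(('start185',185),('rel107',107.4),('now192',192.5)):
    for z in(92,85):
        print(nm,z,[proj(T,[*(c+r*u(a)),z]).round(1).tolist() for r in(3,21)])
print('obs start',(95+107/4,255+178/4),(95+107/4,255+213/4));print('obs rel (119.5,297.5) (110.5,301.5)');print('obs now',(105+206/12,280+232/12),(105+225/12,280+342/12))
E
```

```text
start185 92 [[121.6, 298.9], [121.7, 309.1]]
start185 85 [[123.3, 299.1], [123.4, 309.2]]
rel107 92 [[120.0, 297.7], [110.2, 300.6]]
rel107 85 [[121.6, 297.9], [111.9, 300.8]]
now192 92 [[121.8, 298.9], [123.2, 308.9]]
now192 85 [[123.5, 299.0], [124.9, 308.9]]
obs start (121.75, 299.5) (121.75, 308.25)
obs rel (119.5,297.5) (110.5,301.5)
obs now (122.16666666666667, 299.3333333333333) (123.75, 308.5)
```

```bash
python3 -c "
from station import *
print(get_state()['clock'],get_state()['contact_force']);print(job_done())"
```

```text
58.4 [ 0.05722534  0.59014523 -0.28544032]
the job is handed in; nothing more can be done
None
```

The job is done and handed in at about 58 s. I released the selector and wound the bed fully forward. The three brackets present (there was no fourth) went into the tote. Then I wound the bed home and locked the selector.

Last checks:
- **Tote:** all three brackets stand upright in it, and the bed is empty.
- **Bed:** its front edge is at the same pixels as at the start, so it is home. It had come out about 129 mm (two views, ±2 mm), and the wheel ran against its stop at both ends.
- **Selector:** it hit its stop at about 192° (1.1 N m), with the pointer on the locked dash. The top view fits the knob being up (about 0.5 px off, against about 1.3 px if it were still down); triangulating the pointer gave about 93 mm, but with 2 mm residuals.
- **Bystanders:** the jar and the cube have not moved, and the gripper is clear of everything.

What disagreed or failed:
- **First grip on the handwheel:** the fingers slid up onto its top, with up to 38 N read at the wrist, and the wheel did not turn. In practice the fingertips sat about 8 to 20 mm behind the TCP rather than 14 mm ahead, so I gripped lower from then on.
- **Selector at the start:** its pointer stood about 7° past the locked dash; it now lines up with it.
- **Right-hand bracket:** it had shifted a few centimetres on the bed during the run, and I re-measured it before gripping it.

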